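Make up two spares kits of slab glass

TASK

Make up the two kits of spare glass that go out with the panels: the big slab block, the straight strip and the skewed sliver go into the broad tray, the tapered block and the small heart into the narrow tray. In each tray every piece must lie flat on the tray's floor inside the rim, none on top of another or on the rim. Glass chips: set each piece down before letting go, do not drop it, and leave the eight-pointed star where it lies.

Things in the scene. Friction and masses are not known exactly. Their poses are not given: they have to be found in the camera images.
- broad_tray: Broad shallow light-wood tray, fixed, inside 150 (its x) by 112 mm (its y). Origin: centre of underside, on the table, z up. Felt-lined floor 8 mm above origin. Rim 8 mm thick; mid-side it is only 5 mm above the floor, low enough for fingers to pass; 16 mm within 26 (x) and 18 mm (y) of the inner corners. Its three pieces fit side by side along x, lengthwise on y.
- narrow_tray: Narrow shallow light-wood tray, fixed, inside 152 (its x) by 74 mm (its y). Origin: centre of underside, on the table, z up. Felt-lined floor 8 mm above origin. Rim 8 mm thick; mid-side it is only 5 mm above the floor, low enough for fingers to pass; 16 mm within 12 mm of the inner corners. Its two pieces fit one behind the other along x: the tapered block lengthwise, then the heart.
- slab_block: The biggest block of pale slab glass, nearly a rectangle, 64 x 92 mm, 22 mm high, 0.29 kg, lying flat. Origin: centre of the underside's bounding box, z up. Long sides run along its y, turned 3.5 degrees clockwise seen from above; grip across them (62 mm at the middle). It stands 8 mm higher than strip and sliver, so fingers holding only its top can pass over them.
- straight_strip: Straight narrow bar of pale slab glass with square ends, 20 x 84 mm, 14 mm high, lying flat. Origin: centre of the underside's bounding box, z up. Long sides along its y; grip across them (20 mm).
- skewed_sliver: Narrow piece of pale slab glass with slanting ends, 32 x 77 mm over all, 14 mm high, lying flat. Origin: centre of the underside's bounding box, z up. Its long sides are parallel to the line from its y axis turned 11.5 degrees clockwise seen from above, 24 mm apart; grip across them. Along that line it is 74 mm long.
- tapered_block: Four-sided tapered block of pale slab glass, 54 x 85 mm over all, 20 mm high, lying flat: its side at -x is about 84 mm long, its side at +x only 62 mm. Origin: centre of the underside's bounding box, z up. The two long sides run along its y turned about 6.3 degrees clockwise seen from above (they differ by 6 degrees); grip across them, about 49 mm at the middle.
- small_heart: Small stubby heart or arrowhead of pale slab glass, 35 x 36 mm, 14 mm high, the smallest piece, lying flat. Origin: centre of the underside's bounding box, z up. Grip along its y at x = +4 mm: there its flanks are 33 to 34 mm apart, the one at -y square to y, the one at +y turned 13 degrees clockwise from it, so close along a line 6.5 degrees clockwise from y, and low.
- star: Finished eight-pointed star of pale slab glass, 84 x 81 mm, 20 mm high, lying flat and loose among the pieces; not part of any kit. Origin: centre of its underside.

How it is judged:
By the outcome, as a careful person would: the job done as asked, in the order asked, and still so for the second after the job is handed in, with the robot touching nothing.
It also fails if it takes over 117 s, if anything falls off the work surface, if the arm or the gripper's body presses on something with over 40 N, if the wrist force passes 120 N, or if a joint passes its speed limit or range.

ROBOT

A 6-joint arm with a two-finger parallel gripper is mounted at the origin on a cart in front of the work surface, level with it; the furniture and walls round the work are solid. World frame = base frame: x ahead of the robot, y to its left, z up, the work surface at z = 0. Lengths are in m, angles in rad, forces in N, time in s.
With the tool pointing down it reaches from about 0.425 to 0.95 m from the base axis. Payload 3.5 kg.
Tool frame: the origin (TCP) lies midway between the tips of the shut fingers; the grasp point (between the pads) lies 19 mm behind it; z points along the fingers, x is the direction in which the jaws open and shut, and the axes are right-handed (so a half turn about z gives the same grasp; the last joint's range is limited). The gripper opens to 85 mm and grips with 20 to 120 N. Pads are 22 mm wide; open, the fingers measure 114 mm over their backs; the gripper's body (76 mm by 85 mm) begins 54 mm behind the grasp point. The pads swing forward as they close: fully open they stand 13 mm farther back than shut.
Start: joints at [-1.49, 0.286, 1.577, -0, 1.279, -0.15], TCP at [0.154, -0.657, 0.194] pointing down, gripper open.
Joint ranges: [-2.77, 2.77], [-0.9, 2.22], [0.21, 2.48], [-1.53, 4.67], [0.24, 2.81], [-2.84, 2.84]. Speed limits (rad/s): [2.79, 2.79, 3.14, 3.14, 3.14, 3.14].

INTERFACE

Orientations are given as a 3x3 rotation matrix whose columns are the frame's x, y, z axes.
In Python, from bench import read_state, optics, manip gives the robot as it stands. The module is installed in compiled form; this text tells all that it offers.
- The arm moves only by the tool servo_tool, never from a script. Its argument "deltas" is a list that holds one entry, the list of rows, each a list of 7 numbers: the shift along the tool's x, y, z in cm, then the turn, a rotation vector about the tool's x, y, z in rad, then the opening, from 0 (shut) to 1 (fully open). A call has 1 to 12 rows; each row is the pose to reach, as a shift and turn from the pose commanded when the call began, along the tool's axes at that moment; what a row does not reach only later rows make up. A row lasts 1/12 s, in which the tool goes at most 41.7 mm and 7.16 degrees, less where a joint would pass 70% of its speed; a pose out of reach is approached as far as the arm can. A call with a gripper value outside its range is refused whole. The fingers move at their own pace and stop on an object; the grip force is fixed at half the most. Time passes only in rows, so rows that repeat a pose let the fingers close. It gives the time, the measured TCP pose, the force and the opening at its end, in the units of the state.
- read_state(): the state, without advancing time (a new reading comes with each control period).
- optics.get_image(name): name is "side" or "top"; returns (picture, depth): 384x512x3 uint8, red, green, blue; 384x512 float32, m along the optical axis (not along the pixel's ray), 0 where there is no reading.
- optics.camera_model(name): a dict with "fx", "fy", "cx", "cy" (pixels), "world_to_cam" (4x4, takes a point from world to camera coordinates). Camera axes: x right, y up, looking along -z (the intrinsics and any distortion apply to the point x, -y, -z); pixel columns grow to the right and rows downward; lengths in m; the calibration is good to about 2 mm. A picture is of the moment at which its call begins. camera_model takes no time and is no camera call.
- manip.hand_in(): hands the job in, once; it reports no verdict.
The state is a dict: "t": time; "qpos": joint angles; "joint_vel": joint speeds; "joint_efforts": joint torques, N m; "tool_pos": TCP position; "ee_rot": TCP orientation; "force": force on the tool from outside, world axes, zero at the start; "ft_torque": the same for the moment, N m; "width": opening from 0.0 (shut) to 1.0 (fully open).
Only numpy, scipy, OpenCV 4.12 (cv2) and the standard library are available. Lean on these libraries where they do the work, as an engineer would, in place of code of your own. Each camera call takes 0.05 s, during which the arm holds its last target.

## Working session

There is one attempt and no reset: what is moved stays moved. The work goes in short steps, Python scripts to look and compute and a tool call to move; the robot and the scene stay as the last step left them, time stands still between calls to the robot, and variables do not carry over. Pictures are saved under pics/ and viewed, and the job is handed in when it is done.

Besides the shell and the picture viewer there is one more tool, called after "Emit:" as name(argument=value, ...) on one line, values as JSON. servo_tool: Moves the arm, as the interface text tells. Its arguments: {"type":"object","properties":{"deltas":{"type":"array"}},"required":["deltas"]}

```bash
mkdir -p pics; ls; python3 - <<'E'
from bench import read_state, optics
import cv2, numpy as np
s=read_state(); print(s)
for n in ("top","side"):
    im,d=optics.get_image(n); cv2.imwrite(f"pics/{n}0.png",im[:,:,::-1]); np.savez(f"{n}0.npz",im=im,d=d)
    print(n,optics.camera_model(n), (d>0).mean(), d[d>0].min(), d.max())
E
```

```text
pics
{'t': 0.0, 'qpos': array([-1.49000581e+00,  2.87189433e-01,  1.57819143e+00, -4.37701671e-06,
        1.27862898e+00, -1.50004320e-01]), 'joint_vel': array([-7.72781523e-05, -2.34691258e-03,  7.32785425e-04,  3.92072964e-04,
        2.87626778e-04, -7.13088141e-04]), 'joint_efforts': array([-3.11686663e-04, -4.05982769e+01, -2.92626071e+01, -2.24801865e-04,
        5.90662676e-03, -1.10125765e-06]), 'tool_pos': array([ 0.15436992, -0.65633026,  0.19252365]), 'ee_rot': array([[ 2.28752353e-01, -9.73484628e-01, -1.99250947e-04],
       [-9.73481713e-01, -2.28752162e-01,  2.40896035e-03],
       [-2.39066495e-03, -3.57088195e-04, -9.99997079e-01]]), 'force': array([ 0.37374958, -0.00962797,  0.72509884]), 'ft_torque': array([-0.01797455, -0.01181778, -0.08282322]), 'width': 0.9991387367113971}
top {'fx': 397.5946210043074, 'fy': 397.5946210043074, 'cx': 256.18815012015887, 'cy': 189.27753785218067, 'world_to_cam': array([[ 0.0228754 , -0.99973691, -0.00168053, -0.02273585],
       [ 0.99409832,  0.02256801,  0.10610942, -0.53945007],
       [-0.10604357, -0.00409791,  0.99435304, -1.01136234],
       [ 0.        ,  0.        ,  0.        ,  1.        ]])} 0.996002197265625 0.50314575 1.9826732
side {'fx': 454.7325480616423, 'fy': 454.7325480616423, 'cx': 264.2598783527489, 'cy': 196.45079520272324, 'world_to_cam': array([[-0.95939994, -0.28194304,  0.0077379 ,  0.51096875],
       [ 0.13120021, -0.42182828,  0.89713288, -0.11005756],
       [-0.24967631,  0.86172445,  0.44169302, -1.14920086],
       [ 0.        ,  0.        ,  0.        ,  1.        ]])} 0.9928080240885416 0.68667656 3.360717
```

View pics/top0.png

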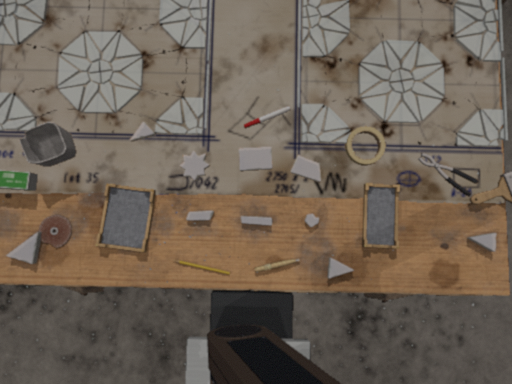

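View pics/side0.png

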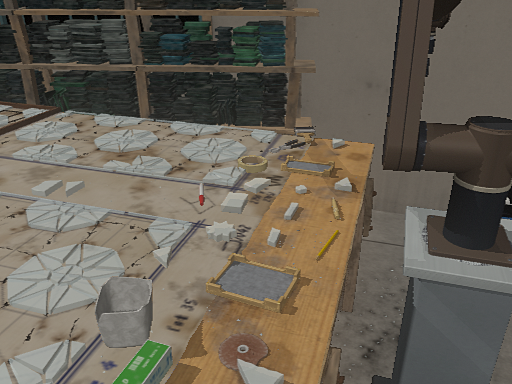

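The top view shows the slab near (255,158), the tapered block near (307,168) and the star at (194,165). Two narrow pieces lie at (200,216) and (256,221), the heart at (312,220), and the trays at (127,218) and (380,216). Next I'll zoom in and build a height map.

```bash
cat > h.py <<'E'
import numpy as np, cv2
from bench import read_state, optics
def ray(name,uv):
    m=optics.camera_model(name); T=m["world_to_cam"]; R=T[:3,:3]; c=-R.T@T[:3,3]
    uv=np.atleast_2d(np.asarray(uv,float))
    d=np.c_[(uv[:,0]-m["cx"])/m["fx"],-(uv[:,1]-m["cy"])/m["fy"],-np.ones(len(uv))]
    return c,d@R      # rows: R^T d, scaled by unit depth
def plane(name,uv,z):
    c,d=ray(name,uv); s=(z-c[2])/d[:,2]; return c+d*s[:,None]
def cloud(name,depth):
    h,w=depth.shape; v,u=np.mgrid[:h,:w]
    c,d=ray(name,np.c_[u.ravel(),v.ravel()])
    return (c+d*depth.ravel()[:,None]).reshape(h,w,3)
def proj(name,P):
    m=optics.camera_model(name); T=m["world_to_cam"]; p=np.atleast_2d(P)@T[:3,:3].T+T[:3,3]
    return np.c_[m["cx"]+m["fx"]*p[:,0]/-p[:,2], m["cy"]-m["fy"]*p[:,1]/-p[:,2]]
E
python3 - <<'E'
from h import *
z=np.load("top0.npz"); im,d=z["im"],z["d"]
P=cloud("top",d); Z=P[:,:,2]
for n,(u,v) in dict(slab=(255,158),tap=(307,168),star=(194,165),a=(200,216),b=(256,221),heart=(312,220),T1=(127,218),T2=(380,216),table=(225,190),table2=(280,240)).items():
    print(n,P[v,u].round(4))
c=im[120:270,70:430]; cv2.imwrite("pics/crop.png",cv2.resize(c[:,60:300][:, :],None,fx=3.3,fy=3.3,interpolation=cv2.INTER_CUBIC)[:,:,::-1])
hm=np.clip(Z/0.04,0,1)*255
cv2.imwrite("pics/hm.png",cv2.resize(hm[120:270,130:370].astype(np.uint8),None,fx=3.3,fy=3.3,interpolation=cv2.INTER_NEAREST))
E
```

```text
slab [ 0.6236 -0.0054  0.0242]
tap [ 0.6004 -0.1437  0.0208]
star [0.6019 0.1563 0.0193]
a [0.4672 0.1358 0.0151]
b [ 0.4575 -0.0118  0.013 ]
heart [ 0.4634 -0.1589  0.0148]
T1 [0.4578 0.3303 0.0071]
T2 [ 0.4783 -0.3396  0.0085]
table [0.5389 0.0734 0.001 ]
table2 [ 0.4091 -0.0765  0.    ]
```

View pics/crop.png

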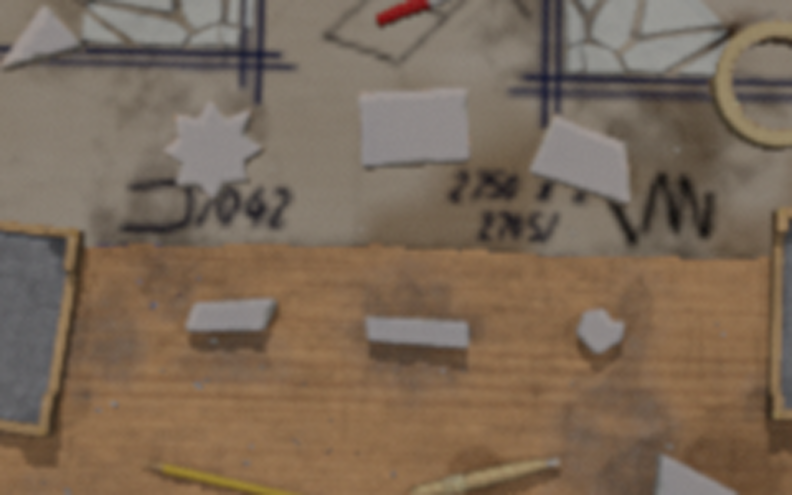

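View pics/hm.png

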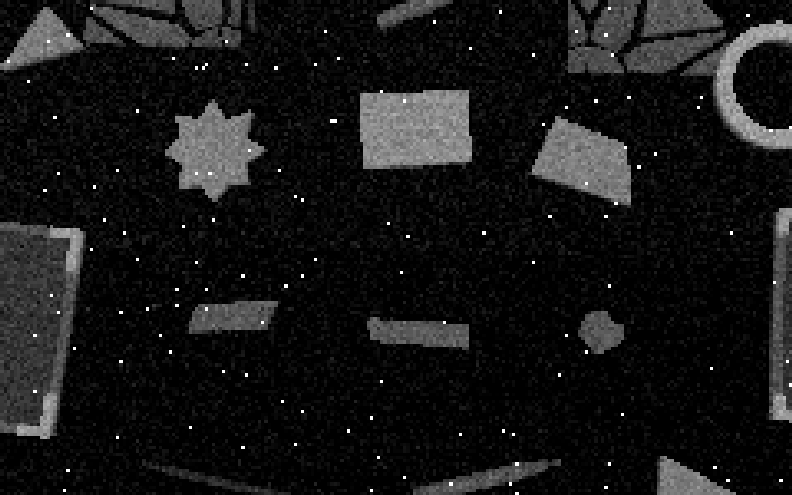

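```bash
cat > meas.py <<'E'
from h import *
H=dict(slab=(255,158,.022),tap=(307,168,.020),star=(194,165,.020),sliver=(200,216,.014),strip=(256,221,.014),heart=(312,220,.014))
def outline(d,u,v,h,r=28,f=4,frac=.65):
    Z=cloud("top",d)[:,:,2].astype(np.float32)
    Z=cv2.medianBlur(np.ascontiguousarray(Z[v-r:v+r+1,u-r:u+r+1]),3)
    n=Z.shape[0]
    Zs=cv2.resize(Z,None,fx=f,fy=f,interpolation=cv2.INTER_LINEAR); Zs=cv2.GaussianBlur(Zs,(0,0),f*.5)
    m=(Zs>h*frac).astype(np.uint8)
    cs,_=cv2.findContours(m,cv2.RETR_EXTERNAL,cv2.CHAIN_APPROX_NONE)
    c=max((c for c in cs if cv2.pointPolygonTest(c,(n*f/2.,n*f/2.),True)>-8*f),key=cv2.contourArea)[:,0].astype(float)
    uv=(c+.5)/f-.5+[u-r,v-r]
    return plane("top",uv,h)[:,:2]
def stats(c):
    k=(c*1e4).astype(np.float32)[:,None]
    M=cv2.moments(k); cen=np.array([M["m10"],M["m01"]])/M["m00"]/1e4
    ang=.5*np.degrees(np.arctan2(2*M["mu11"],M["mu20"]-M["mu02"]))
    (cx,cy),(w,hh),a=cv2.minAreaRect(k)
    return cen*1e3,ang,(np.array([cx,cy])/10,np.array([w,hh])/10,a),M["m00"]/1e2
E
python3 - <<'E'
from meas import *
m=optics.camera_model("top")["world_to_cam"]; print("cam",-m[:3,:3].T@m[:3,3])
d=np.load("top0.npz")["d"]
for n,(u,v,h) in H.items():
    c=outline(d,u,v,h); cen,ang,r,A=stats(c)
    ap=cv2.approxPolyDP((c*1e4).astype(np.float32)[:,None],35,True)[:,0]/10
    print(n,"cen",cen.round(1),"axis",round(ang,1),"rect",r[0].round(1),r[1].round(1),round(r[2],1),"A",round(A))
    if n!="star": print("   ",ap.round(1).tolist())
E
```

```text
cam [ 0.42953802 -0.01470002  1.06285374]
slab cen [623.1  -6.1] axis -86.1 rect [623.1  -6.2] [60.6 88.1] 4.4 A 5004
    [[651.5999755859375, -47.599998474121094], [650.4000244140625, 34.900001525878906], [594.5, 34.0], [590.9000244140625, 18.700000762939453], [597.7000122070312, -48.0]]
tap cen [ 599.7 -143. ] axis 65.0 rect [ 600.7 -146. ] [80.7 49.8] 72.2 A 3336
    [[634.0, -121.19999694824219], [590.5999755859375, -101.9000015258789], [566.9000244140625, -176.1999969482422], [612.2999877929688, -175.3000030517578]]
star cen [601.6 155.7] axis -9.5 rect [602.3 154.2] [73.6 72.3] 23.3 A 3490
sliver cen [469.1 136.3] axis -82.6 rect [469.5 136.4] [22.7 67.7] 3.7 A 1274
    [[480.20001220703125, 103.19999694824219], [477.6000061035156, 159.8000030517578], [471.5, 167.5], [458.8999938964844, 169.60000610351562], [460.20001220703125, 112.4000015258789]]
strip cen [459.5 -13. ] axis 86.9 rect [459.4 -11.7] [80.6 19.2] 87.1 A 1284
    [[466.70001220703125, 28.299999237060547], [457.0, 25.399999618530273], [451.8999938964844, 16.700000762939453], [452.20001220703125, -51.70000076293945], [466.5, -46.79999923706055], [470.79998779296875, 23.100000381469727]]
heart cen [ 463.5 -157.8] axis 64.2 rect [ 463.4 -157.7] [31.4 28.1] 46.0 A 721
    [[479.5, -157.1999969482422], [478.0, -150.0], [463.3999938964844, -141.60000610351562], [447.3999938964844, -156.1999969482422], [460.20001220703125, -175.10000610351562], [466.79998779296875, -174.39999389648438]]
```

```bash
python3 - <<'E'
from meas import *
import numpy as np
zt=np.load("top0.npz"); zs=np.load("side0.npz")
# rectify both to world at z=.014 around heart (463,-158), 8 px/mm ... 60mm window
def rect(name,im,cx,cy,z,half=.032,s=6000):
    n=int(2*half*s)
    P=np.array([[cx+half,cy+half,z],[cx+half,cy-half,z],[cx-half,cy-half,z],[cx-half,cy+half,z]])
    uv=proj(name,P).astype(np.float32)
    M=cv2.getPerspectiveTransform(np.array([[0,0],[n,0],[n,n],[0,n]],np.float32),uv)
    return cv2.warpPerspective(im,M,(n,n),flags=cv2.INTER_CUBIC|cv2.WARP_INVERSE_MAP)
a=rect("top",zt["im"],.4635,-.158,.014); b=rect("side",zs["im"],.4635,-.158,.014)
cv2.imwrite("pics/heart.png",np.hstack([a,b])[:,:,::-1])
d=zt["d"]
ax=dict(slab=94,sliver=94,strip=87,tap=70)
for n,a in ax.items():
    u,v,h=H[n]; c=outline(d,u,v,h)*1e3; cen=c.mean(0)
    for it in range(2):
        t=np.array([np.cos(np.radians(a)),np.sin(np.radians(a))]); nn=np.array([t[1],-t[0]])
        al=(c-cen)@t; ac=(c-cen)@nn; L=np.ptp(al); mid=(al.max()+al.min())/2
        out=[]
        for s in (1,-1):
            k=(np.abs(al-mid)<.3*L)&(ac*s>0)
            vx,vy,x,y=cv2.fitLine(c[k].astype(np.float32),cv2.DIST_HUBER,0,.01,.01).ravel()
            if vx*t[0]+vy*t[1]<0: vx,vy=-vx,-vy
            out.append((np.degrees(np.arctan2(vy,vx)),np.dot([x-cen[0],y-cen[1]],nn)))
        a=(out[0][0]+out[1][0])/2
    ctr=cen+t*mid+nn*(out[0][1]+out[1][1])/2
    print(n,"sides",np.round([o[0] for o in out],1),"mean",round(a,1),"width",round(out[0][1]-out[1][1],1),"L",round(L,1),"mid",ctr.round(1))
# trays: floor & rim
P=cloud("top",d); Z=cv2.medianBlur(P[:,:,2].astype(np.float32),3)
for n,(u,v) in dict(broad=(127,218),narrow=(380,216)).items():
    r=45; f=4; Zc=np.ascontiguousarray(Z[v-r:v+r+1,u-r:u+r+1])
    Zs=cv2.resize(Zc,None,fx=f,fy=f,interpolation=cv2.INTER_LINEAR)
    for lab,th,hh in (("outer",.004,.013),):
        m=(Zs>th).astype(np.uint8); cs,_=cv2.findContours(m,cv2.RETR_EXTERNAL,cv2.CHAIN_APPROX_NONE)
        c=max(cs,key=cv2.contourArea)[:,0].astype(float); uv=(c+.5)/f-.5+[u-r,v-r]
        print(n,lab,cv2.minAreaRect((plane("top",uv,hh)[:,:2]*1e3).astype(np.float32)))
    # high corner posts z>.019
    m=(Zc>.0195)&(Zc<.03); n2,l,st,ce=cv2.connectedComponentsWithStats(m.astype(np.uint8),connectivity=8)
    for i in range(1,n2):
        if st[i,4]>=8: print("  corner",st[i,4],(plane("top",[ce[i]+[u-r,v-r]],.024)[0]*1e3).round(1))
E
```

```text
slab sides [95.5 94.4] mean 95.0 width 58.6 L 88.1 mid [623.   -6.2]
sliver sides [96.4 92.4] mean 94.4 width 20.4 L 67.9 mid [469.1 136.4]
strip sides [89.8 87. ] mean 88.4 width 17.1 L 80.3 mid [459.4 -11.7]
tap sides [68.1 72.6] mean 70.4 width 46.4 L 80.7 mid [ 599.7 -146.3]
broad outer ((459.4852600097656, 331.7566833496094), (137.3986358642578, 171.44935607910156), 83.80984497070312)
  corner 59 [535.1 377.7  24. ]
  corner 57 [523.4 266.5  24. ]
  corner 65 [395.4 392.9  24. ]
  corner 63 [384.6 281.9  24. ]
narrow outer ((480.1903381347656, -340.79144287109375), (96.9317398071289, 172.7537841796875), 88.10613250732422)
  corner 36 [ 557.2 -305.6   24. ]
  corner 33 [ 554.7 -378.    24. ]
  corner 40 [ 405.  -300.2   24. ]
  corner 35 [ 402.2 -374.2   24. ]
```

View pics/heart.png

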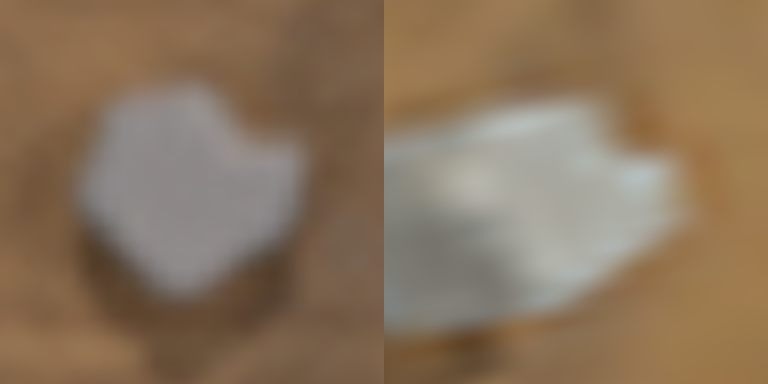

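The rectified top view (left panel, 6 px/mm) shows the heart's notch at about (240,145). Its left flank runs (115,95)-(78,190) and its right flank (305,140)-(290,225). They are about 33 mm apart and differ by about 11°, which matches the description. That puts the heart's grip at about (0.468, -0.158), closing along 74°. The trays sit at (0.4595, 0.3305) turned -6.2° and (0.480, -0.340) turned -1.8°.

The plan is to put the strip and sliver at the ends of the broad tray, then the slab between them held by its top, then the tapered block and the heart.

```bash
cat > go.py <<'E'
import sys,numpy as np
from scipy.spatial.transform import Rotation as Rn
from bench import read_state
def tray(name,xt,yt=0):
    (cx,cy),a=dict(b=((.4595,.3305),-6.2),n=((.480,-.340),-1.8))[name]
    a=np.radians(a); xt,yt=xt/1e3,yt/1e3
    return cx+xt*np.cos(a)-yt*np.sin(a), cy+xt*np.sin(a)+yt*np.cos(a)
def go(*T):
    s=read_state(); p=s["tool_pos"]; R=s["ee_rot"]
    print("t",round(s["t"],2),"pos",p.round(4),"yaw",round(np.degrees(np.arctan2(R[1,0],R[0,0])),1),"tilt",R[:2,2].round(4),"F",s["force"].round(1),"w",round(s["width"],3),"q6",s["qpos"][5].round(2))
    for x,y,z,yaw in T:
        D=(np.array([x,y,z])-p)@R*100
        y_=np.radians(yaw); Rt=np.array([[np.cos(y_),np.sin(y_),0],[np.sin(y_),-np.cos(y_),0],[0,0,-1.]])
        r=Rn.from_matrix(R.T@Rt).as_rotvec()
        print("  ",D.round(2),r.round(3), "rows",round(max(np.linalg.norm(D)/4.17,np.linalg.norm(r)/.125),1))
E
python3 -c "
from go import *
print(tray('b',-61),tray('b',59),tray('b',-2),tray('n',30),tray('n',-46))
go((.38,-.40,.16,-40),(.4594,-.0117,.10,-2.5))"
```

```text
(np.float64(0.3988567911976888), np.float64(0.3370879606980674)) (np.float64(0.5181549068743666), np.float64(0.32412803801334467)) (np.float64(0.4575116980720554), np.float64(0.33071599871141205)) (np.float64(0.5099851968109719), np.float64(-0.3409423227723439)) (np.float64(0.43402269822317635), np.float64(-0.3385551050824061))
t 0.1 pos [ 0.1544 -0.6564  0.1926] yaw -76.8 tilt [-0.0002  0.0022] F [0.5 0.2 0.1] w 0.996 q6 -0.15
   [-19.79 -27.83   3.32] [-0.001  0.002 -0.642] rows 8.2
   [-55.76 -44.44   9.4 ] [-0.002  0.002 -1.296] rows 17.2
```

Emit:
servo_tool(deltas=[[[-20,-28,3.3,0,0,-0.64,0.6],[-20,-28,3.3,0,0,-0.64,0.6],[-20,-28,3.3,0,0,-0.64,0.6],[-20,-28,3.3,0,0,-0.64,0.6],[-20,-28,3.3,0,0,-0.64,0.6],[-20,-28,3.3,0,0,-0.64,0.6],[-20,-28,3.3,0,0,-0.64,0.6],[-20,-28,3.3,0,0,-0.64,0.6],[-20,-28,3.3,0,0,-0.64,0.6],[-56,-44.5,9,0,0,-1.3,0.6],[-56,-44.5,9,0,0,-1.3,0.6],[-56,-44.5,9,0,0,-1.3,0.6]]])

```text
t: 1.1
tool_pos: [0.4056, -0.2758, 0.1425]
ee_rot: [[0.949, -0.314, -0.0], [-0.314, -0.949, 0.0], [-0.0, -0.0, -1.0]]
force: [1.4, -0.1, 0.0]
width: 0.599
```

```bash
python3 -c "
from go import *
go((.4594,-.0117,.10,-2.5))"
```

```text
t 1.1 pos [ 0.4056 -0.2758  0.1425] yaw -18.3 tilt [-0.0004  0.0002] F [ 1.4 -0.1  0. ] w 0.599 q6 -0.48
   [ -3.19 -26.76   4.26] [-0.     0.    -0.276] rows 6.5
```

Emit:
servo_tool(deltas=[[[-3.2,-26.8,4.3,0,0,-0.28,0.6],[-3.2,-26.8,4.3,0,0,-0.28,0.6],[-3.2,-26.8,4.3,0,0,-0.28,0.6],[-3.2,-26.8,4.3,0,0,-0.28,0.6],[-3.2,-26.8,4.3,0,0,-0.28,0.6],[-3.2,-26.8,4.3,0,0,-0.28,0.6],[-3.2,-26.8,4.3,0,0,-0.28,0.6],[-3.2,-26.8,4.3,0,0,-0.28,0.6],[-3.2,-26.8,4.3,0,0,-0.28,0.6]]])

```text
t: 1.85
tool_pos: [0.4606, -0.0121, 0.0996]
ee_rot: [[0.999, -0.042, -0.001], [-0.042, -0.999, -0.0], [-0.001, 0.0, -1.0]]
force: [0.1, 0.7, -0.5]
width: 0.599
```

```bash
python3 -c "
from go import *
go((.4594,-.0117,.03,-2.5),(.4594,-.0117,.006,-2.5))"
```

```text
t 1.85 pos [ 0.4606 -0.0121  0.0996] yaw -2.4 tilt [-0.0012 -0.0003] F [ 0.1  0.7 -0.5] w 0.599 q6 -0.2
   [-0.12 -0.04  6.96] [0.    0.001 0.002] rows 1.7
   [-0.12 -0.04  9.36] [0.    0.001 0.002] rows 2.2
```

Emit:
servo_tool(deltas=[[[-0.1,0,4,0,0,0,0.6],[-0.1,0,7,0,0,0,0.6],[-0.1,0,8,0,0,0,0.6],[-0.1,0,9,0,0,0,0.6],[-0.1,0,9.35,0,0,0,0.6],[-0.1,0,9.35,0,0,0,0.6],[-0.1,0,9.35,0,0,0,0.6],[-0.1,0,9.35,0,0,0,0.6]]])

```text
t: 2.52
tool_pos: [0.4614, -0.0134, 0.0082]
ee_rot: [[0.999, -0.045, 0.003], [-0.045, -0.999, -0.001], [0.003, 0.001, -1.0]]
force: [0.1, 0.4, -0.2]
width: 0.601
```

```bash
python3 - <<'E'
from h import *
im,d=optics.get_image("side")
u,v=proj("side",[.4594,-.0117,.01])[0].astype(int); print(u,v)
cv2.imwrite("pics/s1.png",cv2.resize(im[max(0,v-60):v+40,u-65:u+65],None,fx=6,fy=6,interpolation=cv2.INTER_CUBIC)[:,:,::-1])
E
```

```text
290 209
```

View pics/s1.png

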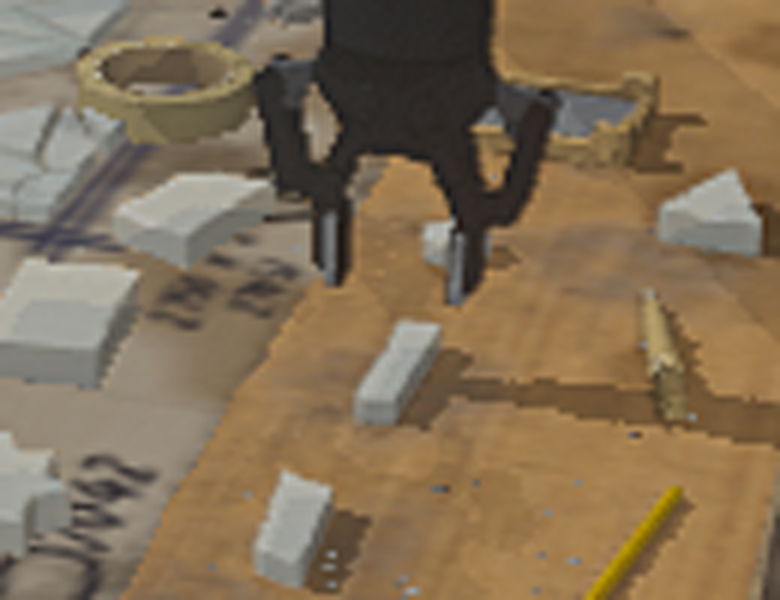

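```bash
python3 - <<'E'
from h import *
im,d=optics.get_image("side"); P=cloud("side",d)
print(read_state()["tool_pos"],read_state()["qpos"])
u0,v0=225,149
for (a,b) in ((330,270),(330,240),(460,285),(460,250),(400,350),(370,410),(400,140)):
    u,v=u0+a/6,v0+b/6; print((round(u),round(v)),P[round(v),round(u)].round(4))
Q=P[170:235,260:330].reshape(-1,3); C=im[170:235,260:330].reshape(-1,3)
k=(C.max(1)<75)&(abs(Q[:,0]-.46)<.06)&(abs(Q[:,1]+.013)<.05); print(k.sum(),Q[k].min(0),Q[k].max(0))
im2,d2=optics.get_image("top"); cv2.imwrite("pics/t1.png",cv2.resize(im2[150:300,170:370],None,fx=4,fy=4,interpolation=cv2.INTER_CUBIC)[:,:,::-1])
E
```

```text
[ 0.46110864 -0.01312813  0.00791091] [-2.48964598e-01  6.26365590e-02  2.21584315e+00 -2.72194204e-05
  8.60452547e-01 -2.03994704e-01]
(280, 194) [ 0.4891 -0.0038  0.0569]
(280, 189) [ 0.4889 -0.0015  0.0731]
(302, 196) [ 0.4281 -0.0066  0.0583]
(302, 191) [ 0.4285 -0.0053  0.0739]
(292, 207) [ 0.4574 -0.0196  0.0136]
(287, 217) [0.4592 0.0313 0.0081]
(292, 172) [ 0.4571 -0.001   0.1277]
485 [ 0.40000829 -0.02752373  0.05146678] [0.51900909 0.01105339 0.14371559]
```

View pics/t1.png

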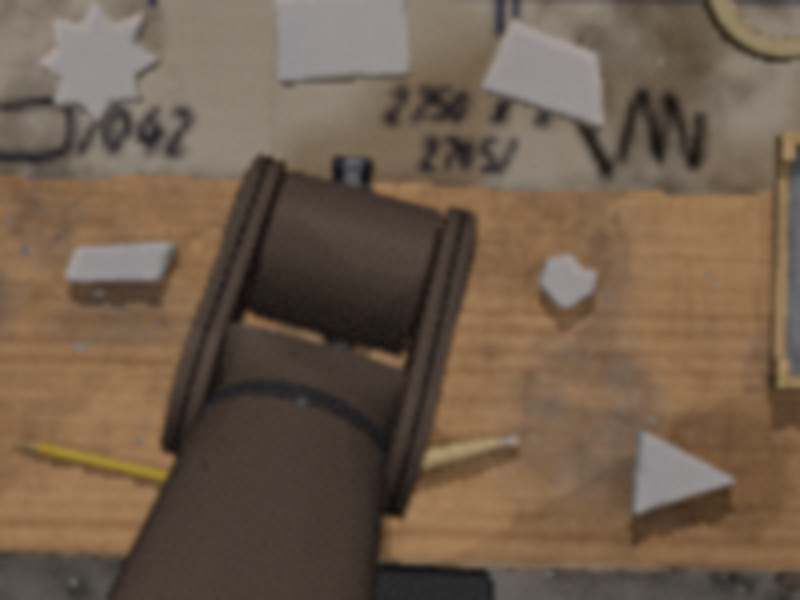

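The side picture shows the fingertips at crop (335,285) and (455,300). By both depth and ray they are at z ≈ 0.05, straight above the strip, although the reported TCP z is 0.008. That is about 35 mm out, so I won't trust the reported z. I'll go down a step that is safe under either reading and measure again.

Emit:
servo_tool(deltas=[[[0,0,0.3,0,0,0,0.6],[0,0,0.6,0,0,0,0.6],[0,0,0.6,0,0,0,0.6],[0,0,0.6,0,0,0,0.6]]])

```text
t: 3.0
tool_pos: [0.4596, -0.0127, 0.0003]
ee_rot: [[0.999, -0.045, -0.001], [-0.045, -0.999, 0.0], [-0.001, -0.0, -1.0]]
force: [-1.2, -0.8, 0.4]
width: 0.602
```

```bash
cat > tip.py <<'E'
from h import *
def tip(save=None):
    s=read_state(); p=s["tool_pos"]; R=s["ee_rot"]
    im,d=optics.get_image("side"); P=cloud("side",d)
    Q=(P-p)@R   # tool frame
    dark=(im.max(2)<80)&(abs(Q[...,0])<.065)&(abs(Q[...,1])<.02)&(Q[...,2]<.02)&(Q[...,2]>-.14)&(d>0)
    for lab,k in (("+x",dark&(Q[...,0]>.005)),("-x",dark&(Q[...,0]<-.005))):
        q=Q[k]; w=P[k]
        if len(q)>5:
            i=np.argsort(w[:,2])[:12]; print(lab,"n",len(q),"low z",w[i,2].round(4)[[0,3,6,11]],"tool x range of low",q[i,0].min().round(4),q[i,0].max().round(4),"tool y",np.median(q[i,1]).round(4))
    print("rep",p.round(4),"w",s["width"].round(3),"F",s["force"].round(1))
    if save:
        u,v=proj("side",p+[0,0,.03])[0].astype(int)
        cv2.imwrite(save,cv2.resize(im[max(0,v-50):v+50,max(0,u-65):u+65],None,fx=6,fy=6,interpolation=cv2.INTER_CUBIC)[:,:,::-1]); print("crop",max(0,u-65),max(0,v-50))
E
python3 -c "
from tip import *
tip('pics/s2.png')"
```

```text
+x n 319 low z [0.0422 0.0473 0.051  0.0537] tool x range of low 0.0239 0.0361 tool y -0.0071
-x n 321 low z [0.0472 0.0522 0.0549 0.0591] tool x range of low -0.0414 -0.0331 tool y -0.0081Traceback (most recent call last):
  File "<string>", line 3, in <module>
    tip('pics/s2.png')
    ~~~^^^^^^^^^^^^^^^
  File "tip.py", line 11, in tip
    print("rep",p.round(4),"w",s["width"].round(3),"F",s["force"].round(1))
                               ^^^^^^^^^^^^^^^^
AttributeError: 'float' object has no attribute 'round'
```

```bash
sed -i 's/s\["width"\].round(3)/round(s["width"],3)/' tip.py; python3 -c "
from tip import *
tip('pics/s2.png')"
```

```text
+x n 319 low z [0.0461 0.0491 0.0512 0.0548] tool x range of low 0.0233 0.036 tool y -0.0074
-x n 314 low z [0.0465 0.0506 0.0556 0.0578] tool x range of low -0.0404 -0.0326 tool y -0.0072
rep [ 4.597e-01 -1.270e-02  4.000e-04] w 0.6 F [ 0.9 -0.5  0.6]
crop 225 152
```

View pics/s2.png

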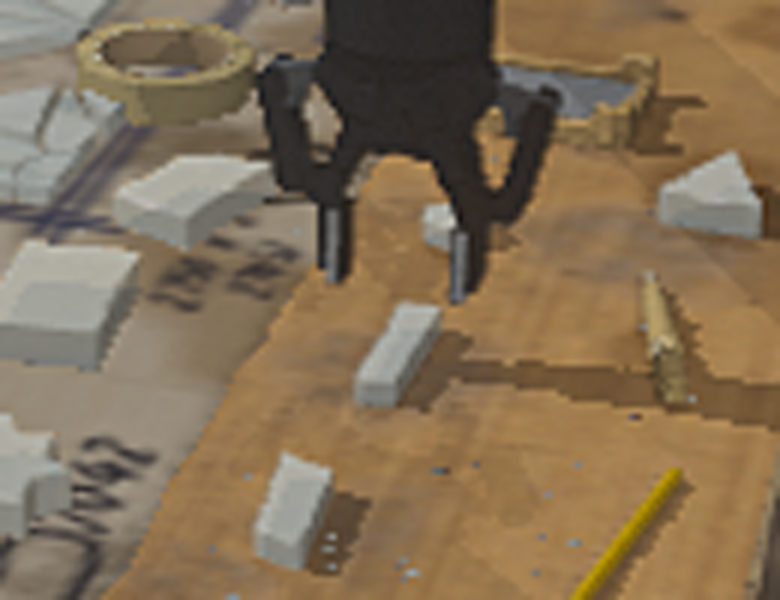

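The fingertips, at crop (334,283) and (458,300), are still well above the strip at (400,355). The real tips are at z ≈ 0.044 while the report says 0.000. I'll keep lowering in stages, watching the force.

Emit:
servo_tool(deltas=[[[0,0,0.7,0,0,0,0.6],[0,0,1.4,0,0,0,0.6],[0,0,2,0,0,0,0.6],[0,0,2,0,0,0,0.6],[0,0,2,0,0,0,0.6]]])

```text
t: 3.52
tool_pos: [0.4592, -0.0126, -0.0203]
ee_rot: [[0.999, -0.045, -0.002], [-0.045, -0.999, 0.001], [-0.002, -0.0, -1.0]]
force: [-0.0, 0.1, -0.8]
width: 0.598
```

```bash
python3 -c "
from tip import *
tip('pics/s3.png')"
```

```text
+x n 316 low z [0.0233 0.0286 0.0322 0.0354] tool x range of low 0.0234 0.0356 tool y -0.0082
-x n 311 low z [-0.0006  0.0308  0.0331  0.0381] tool x range of low -0.0388 -0.0118 tool y -0.0058
rep [ 0.4592 -0.0126 -0.0203] w 0.598 F [-0.   0.1 -0.8]
crop 225 159
```

View pics/s3.png

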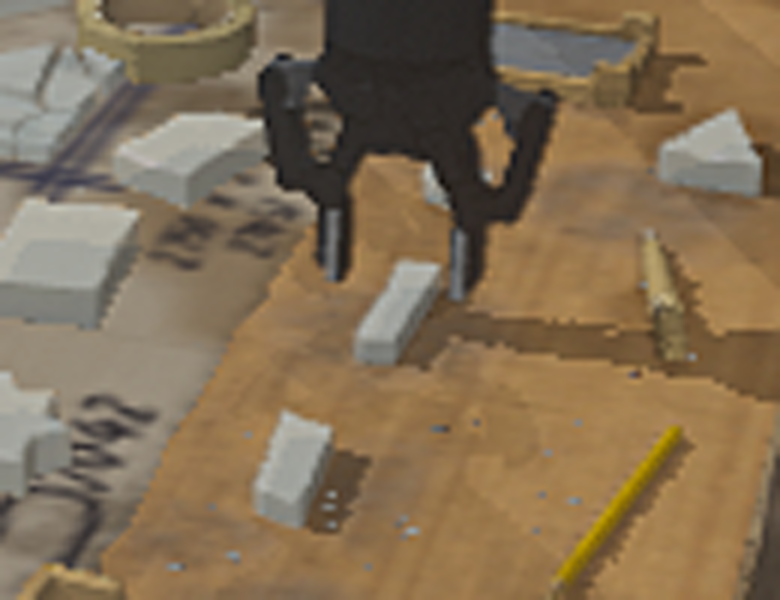

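The report says -20 mm with no contact. The tips really are at about 0.025, so tip = reported + 0.045 at 0.6 opening.

Emit:
servo_tool(deltas=[[[0,0,0.6,0,0,0,0.6],[0,0,1.2,0,0,0,0.6],[0,0,1.5,0,0,0,0.6],[0,0,1.5,0,0,0,0.6],[0,0,1.5,0,0,0,0.6]]])

```text
t: 3.98
tool_pos: [0.4596, -0.0127, -0.0348]
ee_rot: [[0.999, -0.045, -0.001], [-0.045, -0.999, 0.0], [-0.001, -0.0, -1.0]]
force: [-0.4, 0.3, -0.6]
width: 0.6
```

```bash
python3 -c "
from tip import *
tip('pics/s4.png')"
```

```text
+x n 301 low z [0.0085 0.0142 0.0159 0.0209] tool x range of low 0.0239 0.039 tool y -0.0068
-x n 300 low z [-0.0007  0.008   0.0133  0.02  ] tool x range of low -0.0371 -0.0122 tool y -0.0057
rep [ 0.4596 -0.0127 -0.0348] w 0.6 F [-0.4  0.3 -0.6]
crop 225 163
```

View pics/s4.png

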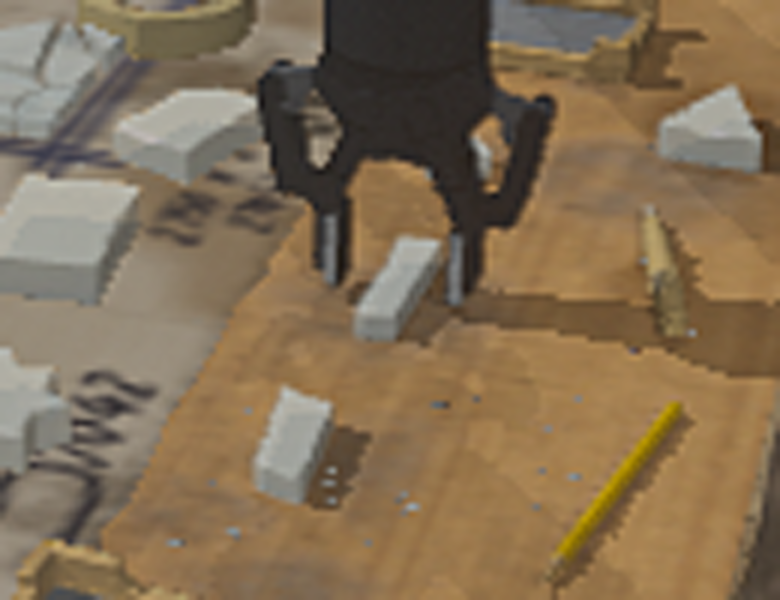

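The tips now straddle the strip, at crop (334,283) and (457,300) with the strip between, about 10 mm above the table. Closing.

Emit:
servo_tool(deltas=[[[0,0,0,0,0,0,0.3],[0,0,0,0,0,0,0.2],[0,0,0,0,0,0,0.1],[0,0,0,0,0,0,0],[0,0,0,0,0,0,0],[0,0,0,0,0,0,0],[0,0,0,0,0,0,0]]])

```text
t: 4.62
tool_pos: [0.4605, -0.013, -0.0339]
ee_rot: [[0.999, -0.045, 0.001], [-0.045, -0.999, -0.0], [0.001, 0.0, -1.0]]
force: [-0.3, 0.3, 4.8]
width: 0.207
```

```bash
python3 -c "
from tip import *
tip('pics/s5.png')
from go import *
go((.4592,-.0126,.03,-6))"
```

```text
+x n 335 low z [0.0099 0.013  0.0155 0.0198] tool x range of low 0.0068 0.02 tool y -0.0066
-x n 309 low z [0.006  0.0142 0.0161 0.0197] tool x range of low -0.024 -0.0114 tool y -0.0074
rep [ 0.4605 -0.013  -0.0339] w 0.207 F [-0.3  0.3  4.8]
crop 225 163
t 4.67 pos [ 0.4605 -0.0129 -0.0339] yaw -2.6 tilt [ 0.0009 -0.0002] F [-0.3  0.8  4.4] w 0.206 q6 -0.2
   [-0.13 -0.03 -6.39] [ 0.    -0.001  0.06 ] rows 1.5
```

View pics/s5.png

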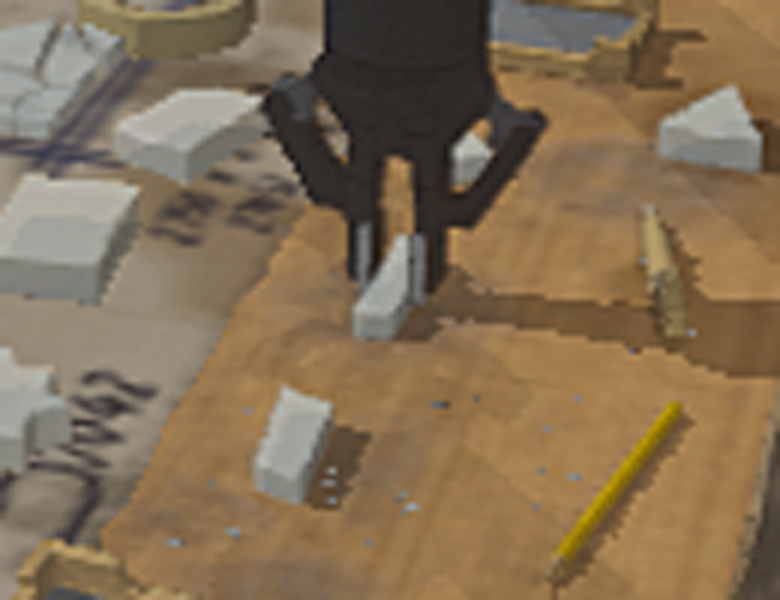

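The strip is gripped (width 0.207; 4.8 N where the pads press it down as they swing). Lifting.

Emit:
servo_tool(deltas=[[[0,0,-1,0,0,0,0],[0,0,-2.5,0,0,0,0],[0,0,-4.5,0,0,0,0],[0,0,-6.5,0,0,0,0],[0,0,-6.5,0,0,0,0],[0,0,-6.5,0,0,0,0]]])

```text
t: 5.17
tool_pos: [0.4606, -0.013, 0.0315]
ee_rot: [[0.999, -0.045, 0.002], [-0.045, -0.999, -0.001], [0.002, 0.001, -1.0]]
force: [-0.5, -0.2, -1.1]
width: 0.203
```

```bash
python3 -c "
from tip import *
tip('pics/s6.png')
from go import *
go((.3989,.3371,.03,-6.2),(.3989,.3371,-.015,-6.2))"
```

```text
+x n 361 low z [0.0748 0.0802 0.0854 0.0911] tool x range of low 0.0071 0.0193 tool y -0.0074
-x n 333 low z [0.0754 0.079  0.0833 0.0861] tool x range of low -0.0233 -0.0107 tool y -0.0077
rep [ 0.4606 -0.013   0.0315] w 0.203 F [-0.5 -0.2 -1.1]
crop 225 142
t 5.22 pos [ 0.4595 -0.0127  0.0303] yaw -2.6 tilt [-0.0003  0.0001] F [ 0.3 -0.3 -1.1] w 0.204 q6 -0.2
   [-7.630e+00 -3.467e+01  3.000e-02] [-0.     0.     0.063] rows 8.5
   [ -7.62 -34.67   4.53] [-0.     0.     0.063] rows 8.6
```

View pics/s6.png

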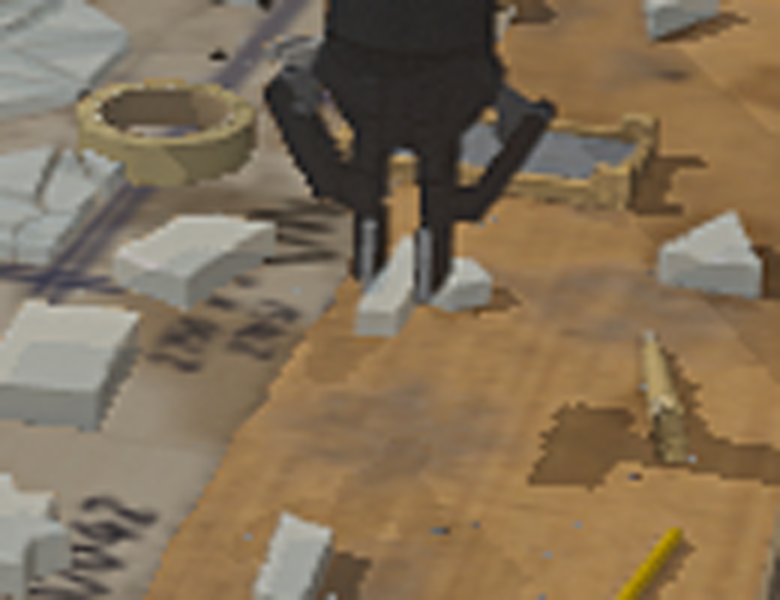

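The strip is held, at crop (385,300), clear of the table with the heart behind it. Next, over the broad tray.

Emit:
servo_tool(deltas=[[[-0.5,-2,0,0,0,0.06,0],[-1.2,-6,0,0,0,0.06,0],[-7.65,-34.7,0,0,0,0.063,0],[-7.65,-34.7,0,0,0,0.063,0],[-7.65,-34.7,0,0,0,0.063,0],[-7.65,-34.7,0,0,0,0.063,0],[-7.65,-34.7,0,0,0,0.063,0],[-7.65,-34.7,0,0,0,0.063,0],[-7.65,-34.7,0,0,0,0.063,0],[-7.65,-34.7,0,0,0,0.063,0],[-7.65,-34.7,0,0,0,0.063,0],[-7.65,-34.7,0,0,0,0.063,0]]])

```text
t: 6.22
tool_pos: [0.3977, 0.3366, 0.0288]
ee_rot: [[0.994, -0.107, -0.003], [-0.107, -0.994, -0.002], [-0.003, 0.002, -1.0]]
force: [-0.3, 0.1, -0.5]
width: 0.203
```

```bash
python3 -c "
from tip import *
tip('pics/s7.png')
from go import *
go((.3989,.3371,.01,-6.2),(.3989,.3371,-.015,-6.2))"
```

```text
+x n 631 low z [0.0739 0.0773 0.0786 0.0803] tool x range of low 0.0079 0.0198 tool y -0.0085
-x n 585 low z [0.0722 0.0744 0.078  0.0798] tool x range of low -0.0215 -0.0091 tool y -0.0079
rep [0.3977 0.3366 0.0288] w 0.203 F [-0.3  0.1 -0.5]
crop 216 218
t 6.27 pos [0.3982 0.336  0.0291] yaw -6.2 tilt [-0.0027 -0.0018] F [ 0.1  0.5 -1.2] w 0.204 q6 0.61
   [ 0.07 -0.12  1.91] [ 0.002  0.002 -0.   ] rows 0.5
   [ 0.07 -0.13  4.41] [ 0.002  0.002 -0.   ] rows 1.1
```

View pics/s7.png

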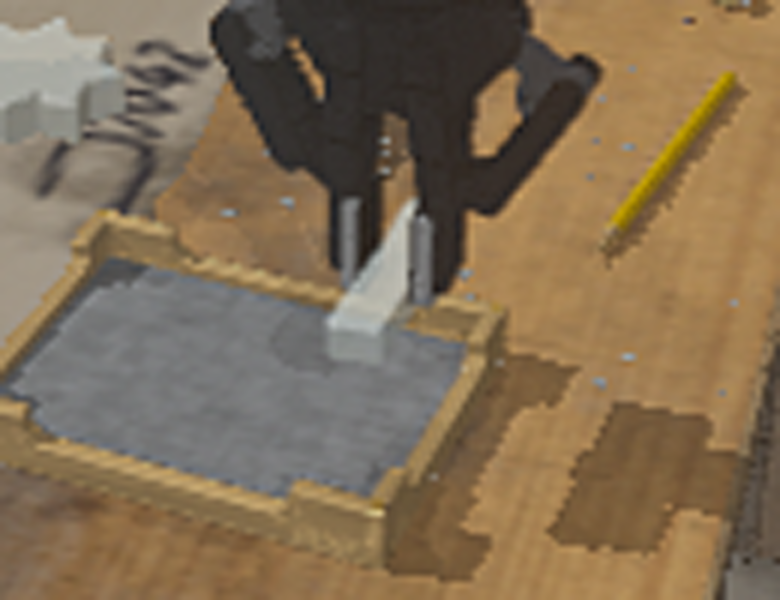

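The strip hangs over the tray's near (-x) end, parallel to the rim, with its front end at crop (355,340). The tip offset is again about 0.044, so the bias is constant. Descending.

Emit:
servo_tool(deltas=[[[0.07,-0.12,1,0,0,0,0],[0.07,-0.12,2.5,0,0,0,0],[0.07,-0.12,4,0,0,0,0],[0.07,-0.12,4.8,0,0,0,0],[0.07,-0.12,5,0,0,0,0],[0.07,-0.12,5,0,0,0,0],[0.07,-0.12,5,0,0,0,0]]])

```text
t: 6.85
tool_pos: [0.4005, 0.3381, -0.0191]
ee_rot: [[0.994, -0.109, 0.0], [-0.109, -0.994, 0.0], [0.0, -0.0, -1.0]]
force: [-0.1, -0.2, -0.5]
width: 0.205
```

```bash
python3 -c "
from tip import *
tip('pics/s8.png')
from go import *
go((.3989,.3371,-.0265,-6.2))"
```

```text
+x n 584 low z [0.0093 0.0295 0.031  0.0325] tool x range of low 0.0077 0.0287 tool y -0.0074
-x n 582 low z [0.0064 0.0067 0.0071 0.0076] tool x range of low -0.0138 -0.0085 tool y -0.0108
rep [ 0.4005  0.3381 -0.0191] w 0.205 F [-0.1 -0.2 -0.5]
crop 214 237
t 6.9 pos [ 0.4008  0.3385 -0.0187] yaw -6.2 tilt [0.0013 0.0007] F [ 0.1 -0.4  0.1] w 0.202 q6 0.62
   [-0.17  0.16  0.78] [-0.001 -0.001 -0.   ] rows 0.2
```

View pics/s8.png

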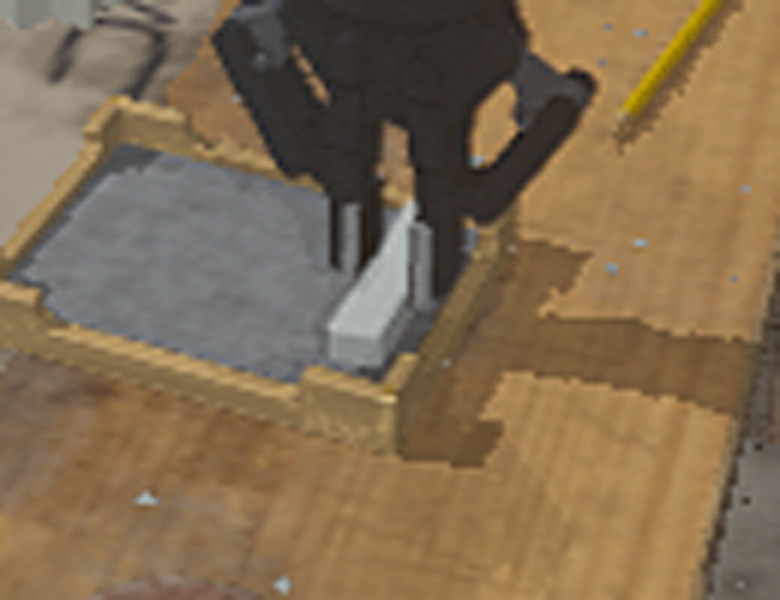

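Emit:
servo_tool(deltas=[[[-0.1,0.1,0.3,0,0,0,0],[-0.1,0.1,0.5,0,0,0,0],[-0.1,0.1,0.6,0,0,0,0],[-0.1,0.1,0.6,0,0,0,0],[-0.1,0.1,0.6,0,0,0,0]]])

```text
t: 7.32
tool_pos: [0.3993, 0.3378, -0.0241]
ee_rot: [[0.994, -0.107, 0.0], [-0.107, -0.994, -0.0], [0.0, -0.0, -1.0]]
force: [-1.2, -1.5, 5.2]
width: 0.207
```

Emit:
servo_tool(deltas=[[[0,0,0.1,0,0,0,0],[0,0,0.1,0,0,0,0]]])

```text
t: 7.48
tool_pos: [0.3994, 0.3378, -0.0243]
ee_rot: [[0.994, -0.107, -0.0], [-0.107, -0.994, -0.001], [-0.0, 0.001, -1.0]]
force: [-4.4, -2.7, 9.9]
width: 0.203
```

Contact, 10 N, at -0.0243 (about -0.0255 predicted). I'll check in the picture whether it is the floor or the rim before letting go.

```bash
python3 -c "
from tip import *
tip('pics/s9.png')
from go import *
go((.3989,.3371,-.0265,-6.2))"
```

```text
+x n 584 low z [0.0091 0.025  0.0271 0.0279] tool x range of low 0.0073 0.0286 tool y -0.0068
-x n 567 low z [0.0069 0.0075 0.0084 0.021 ] tool x range of low -0.0207 -0.0091 tool y -0.0095
rep [ 0.3994  0.3378 -0.0243] w 0.203 F [-4.4 -2.7  9.9]
crop 214 239
t 7.53 pos [ 0.3993  0.3378 -0.0243] yaw -6.1 tilt [-0.0002 -0.0005] F [-2.7 -3.  10.7] w 0.205 q6 0.62
   [-0.04  0.08  0.22] [0.    0.    0.001] rows 0.1
```

View pics/s9.png

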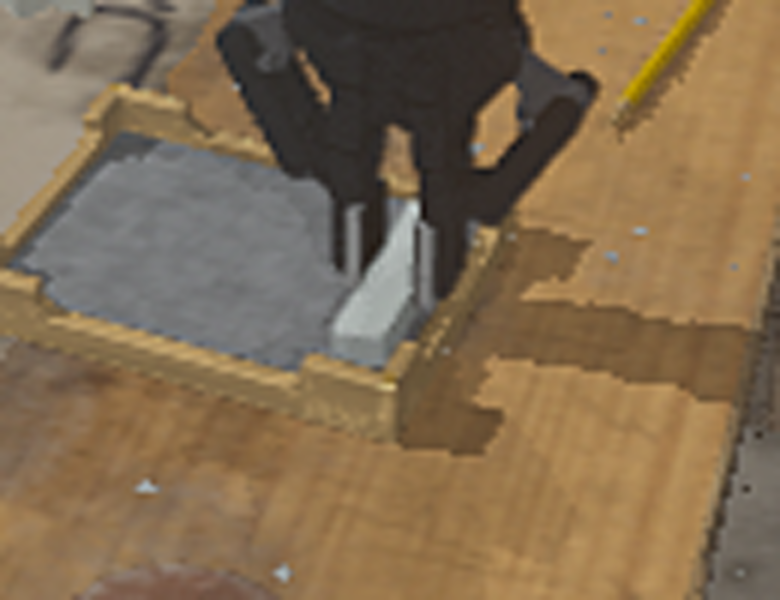

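The tips are at about 0.018, above the 0.013 low rim, and the strip's front end lies on the felt at (360,345). The contact is the floor. Releasing gently, then rising.

Emit:
servo_tool(deltas=[[[0,0,-0.05,0,0,0,0.25],[0,0,-0.05,0,0,0,0.3],[0,0,-0.05,0,0,0,0.4],[0,0,-0.05,0,0,0,0.4],[0,0,-0.05,0,0,0,0.4],[0,0,-1,0,0,0,0.4],[0,0,-3,0,0,0,0.4],[0,0,-6,0,0,0,0.5],[0,0,-6,0,0,0,0.6],[0,0,-6,0,0,0,0.6]]])

```text
t: 8.37
tool_pos: [0.3995, 0.3381, 0.0352]
ee_rot: [[0.994, -0.108, 0.002], [-0.108, -0.994, 0.002], [0.002, -0.002, -1.0]]
force: [0.3, -0.1, -0.0]
width: 0.604
```

```bash
python3 -c "
from tip import *
tip('pics/s10.png')
from go import *
go((.4691,.1364,.03,4.3),(.4691,.1364,-.020,4.3),(.4691,.1364,-.0355,4.3))"
```

```text
+x n 578 low z [0.0786 0.0802 0.0831 0.0848] tool x range of low 0.024 0.036 tool y -0.0065
-x n 570 low z [0.08   0.0857 0.0873 0.0904] tool x range of low -0.0392 -0.0267 tool y -0.007
rep [0.3995 0.3381 0.0352] w 0.604 F [ 0.3 -0.1 -0. ]
crop 215 215
t 8.42 pos [0.3983 0.3374 0.0337] yaw -6.2 tilt [-0.0006 -0.    ] F [-0.4 -0.3 -0.1] w 0.603 q6 0.62
   [ 9.2  19.22  0.36] [ 0.     0.001 -0.183] rows 5.1
   [ 9.21 19.22  5.36] [ 0.     0.001 -0.183] rows 5.3
   [ 9.21 19.22  6.91] [ 0.     0.001 -0.183] rows 5.4
```

View pics/s10.png

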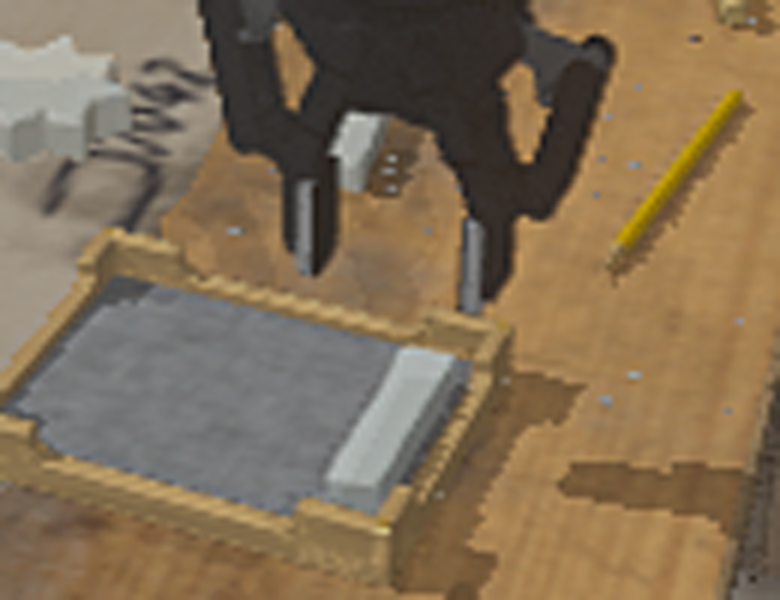

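The strip lies flat on the felt at crop (390,420), parallel to and clear of the rim. Next, the sliver.

Emit:
servo_tool(deltas=[[[9.2,19.2,0.3,0,0,-0.183,0.6],[9.2,19.2,0.3,0,0,-0.183,0.6],[9.2,19.2,0.3,0,0,-0.183,0.6],[9.2,19.2,0.3,0,0,-0.183,0.6],[9.2,19.2,0.3,0,0,-0.183,0.6],[9.2,19.2,0.3,0,0,-0.183,0.6],[9.2,19.2,2.5,0,0,-0.183,0.6],[9.2,19.2,4.5,0,0,-0.183,0.6],[9.2,19.2,5,0,0,-0.183,0.6],[9.2,19.2,5,0,0,-0.183,0.6]]])

```text
t: 9.25
tool_pos: [0.4662, 0.1367, -0.0194]
ee_rot: [[0.997, 0.075, -0.008], [0.075, -0.997, -0.0], [-0.008, -0.0, -1.0]]
force: [-0.4, -0.6, 0.6]
width: 0.599
```

```bash
python3 -c "
from tip import *
tip('pics/s11.png')
from go import *
go((.4691,.1364,-.035,4.3))"
```

```text
+x n 352 low z [0.0253 0.0278 0.0308 0.0349] tool x range of low 0.0239 0.0381 tool y -0.0093
-x n 358 low z [0.0269 0.0336 0.0372 0.0423] tool x range of low -0.0385 -0.0329 tool y -0.0065
rep [ 0.4662  0.1367 -0.0194] w 0.599 F [-0.4 -0.6  0.6]
crop 209 185
t 9.3 pos [ 0.4677  0.137  -0.0179] yaw 4.3 tilt [-0.0043 -0.0002] F [0.5 0.3 0.5] w 0.598 q6 0.0
   [0.14 0.07 1.71] [-0.     0.004  0.   ] rows 0.4
```

View pics/s11.png

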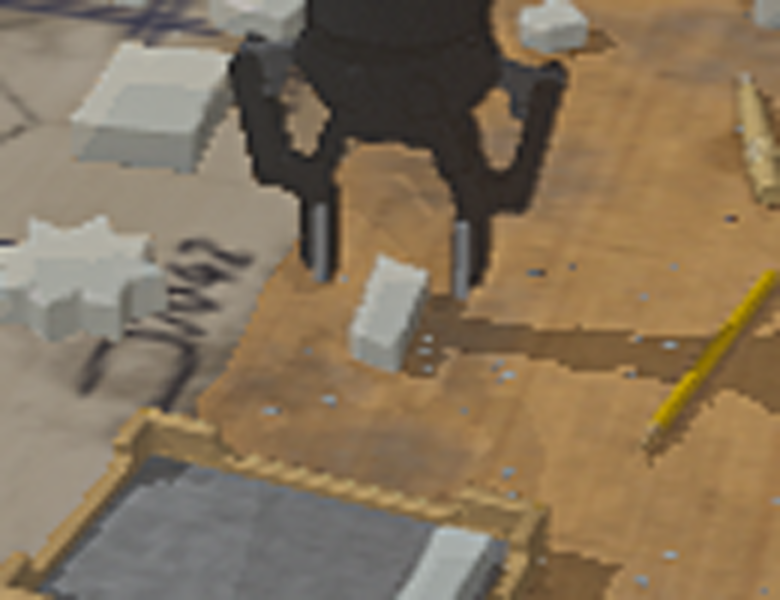

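The sliver, at crop (390,310), is centred between the fingertips at (320,280) and (460,297). Lowering and closing.

Emit:
servo_tool(deltas=[[[0,0,0.6,0,0,0,0.6],[0,0,1.2,0,0,0,0.6],[0,0,1.6,0,0,0,0.6],[0,0,1.6,0,0,0,0.6],[0,0,1.6,0,0,0,0.3],[0,0,1.6,0,0,0,0.2],[0,0,1.6,0,0,0,0.1],[0,0,1.6,0,0,0,0],[0,0,1.6,0,0,0,0],[0,0,1.6,0,0,0,0],[0,0,1.6,0,0,0,0]]])

```text
t: 10.22
tool_pos: [0.4703, 0.1368, -0.0318]
ee_rot: [[0.997, 0.075, 0.001], [0.075, -0.997, 0.0], [0.001, -0.0, -1.0]]
force: [-0.7, 0.5, 4.7]
width: 0.252
```

```bash
python3 -c "
from tip import *
tip('pics/s12.png')"
```

```text
+x n 388 low z [0.011  0.0159 0.0178 0.0238] tool x range of low 0.0095 0.021 tool y -0.0089
-x n 381 low z [-0.0018  0.0141  0.0164  0.0202] tool x range of low -0.0249 -0.0128 tool y -0.0076
rep [ 0.4703  0.1368 -0.0318] w 0.252 F [-0.7  0.5  4.7]
crop 207 189
```

View pics/s12.png

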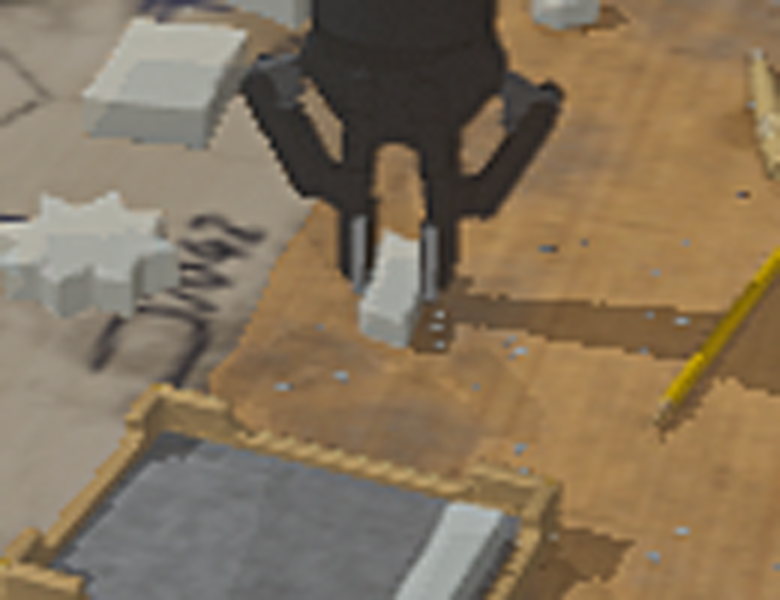

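Emit:
servo_tool(deltas=[[[0,0,-1,0,0,0,0],[0,0,-2.5,0,0,0,0],[0,0,-4.5,0,0,0,0],[0,0,-6.5,0,0,0,0],[0,0,-6.5,0,0,0,0],[0,0,-6.5,0,0,0,0]]])

```text
t: 10.77
tool_pos: [0.4703, 0.1367, 0.0335]
ee_rot: [[0.997, 0.075, 0.002], [0.075, -0.997, 0.0], [0.002, 0.0, -1.0]]
force: [0.4, 0.6, -0.6]
width: 0.249
```

```bash
python3 -c "
from go import *
go((.5182,.3241,.034,-6.2),(.5182,.3241,-.018,-6.2))"
```

```text
t 10.77 pos [0.4703 0.1367 0.0335] yaw 4.3 tilt [0.0025 0.0001] F [ 0.4  0.6 -0.6] w 0.249 q6 0.0
   [  6.18 -18.32  -0.03] [-0.    -0.002  0.183] rows 4.6
   [  6.16 -18.32   5.17] [-0.    -0.002  0.183] rows 4.8
```

Emit:
servo_tool(deltas=[[[0.6,-1.8,0,0,0,0.06,0],[6.2,-18.3,0,0,0,0.183,0],[6.2,-18.3,0,0,0,0.183,0],[6.2,-18.3,0,0,0,0.183,0],[6.2,-18.3,0,0,0,0.183,0],[6.2,-18.3,0,0,0,0.183,0],[6.2,-18.3,0,0,0,0.183,0],[6.2,-18.3,0,0,0,0.183,0],[6.2,-18.3,1.5,0,0,0.183,0],[6.2,-18.3,2.5,0,0,0.183,0],[6.2,-18.3,2.5,0,0,0.183,0],[6.2,-18.3,2.5,0,0,0.183,0]]])

```text
t: 11.77
tool_pos: [0.5163, 0.322, 0.006]
ee_rot: [[0.994, -0.109, -0.004], [-0.109, -0.994, -0.002], [-0.003, 0.002, -1.0]]
force: [0.2, 0.9, -0.2]
width: 0.249
```

```bash
python3 -c "
from tip import *
tip('pics/s13.png')
from go import *
go((.5182,.3241,-.018,-6.2),(.5182,.3241,-.0238,-6.2))"
```

```text
+x n 587 low z [0.0065 0.0093 0.051  0.0547] tool x range of low 0.0093 0.0225 tool y -0.0037
-x n 571 low z [0.0062 0.0484 0.0509 0.055 ] tool x range of low -0.0601 -0.0117 tool y -0.0079
rep [0.5163 0.322  0.006 ] w 0.249 F [ 0.2  0.9 -0.2]
crop 164 213
t 11.82 pos [0.5172 0.3226 0.0071] yaw -6.3 tilt [-0.0015 -0.0007] F [-0.2 -0.1 -0.7] w 0.252 q6 0.5
   [ 0.08 -0.16  2.51] [ 0.001  0.001 -0.001] rows 0.6
   [ 0.08 -0.16  3.09] [ 0.001  0.001 -0.001] rows 0.7
```

View pics/s13.png

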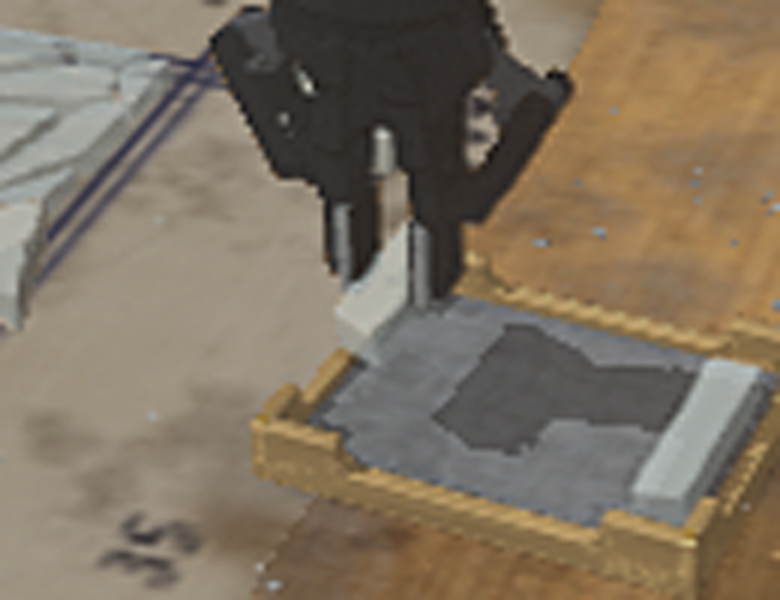

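The sliver hangs over the far end, with its front end at crop (370,335). Lowering nearly to the floor, then checking it against the far rim.

Emit:
servo_tool(deltas=[[[0.1,-0.15,0.8,0,0,0,0],[0.1,-0.15,1.8,0,0,0,0],[0.1,-0.15,2.3,0,0,0,0],[0.1,-0.15,2.4,0,0,0,0],[0.1,-0.15,2.4,0,0,0,0],[0.1,-0.15,2.4,0,0,0,0]]])

```text
t: 12.32
tool_pos: [0.5189, 0.3253, -0.0165]
ee_rot: [[0.994, -0.108, -0.0], [-0.108, -0.994, -0.0], [-0.0, 0.0, -1.0]]
force: [0.6, 0.1, -0.6]
width: 0.249
```

```bash
python3 -c "
from tip import *
tip('pics/s14.png')
from go import *
go((.5182,.3241,-.0238,-6.2))"
```

```text
+x n 561 low z [0.0266 0.0295 0.0308 0.0333] tool x range of low 0.0089 0.0239 tool y -0.0048
-x n 576 low z [0.0059 0.0072 0.0074 0.0079] tool x range of low -0.0296 -0.0085 tool y -0.0125
rep [ 0.5189  0.3253 -0.0165] w 0.249 F [ 0.6  0.1 -0.6]
crop 163 223
t 12.37 pos [ 0.5191  0.3254 -0.0162] yaw -6.2 tilt [0.0003 0.0002] F [ 0.4 -0.2 -0.4] w 0.25 q6 0.5
   [-0.07  0.14  0.76] [-0. -0.  0.] rows 0.2
```

View pics/s14.png

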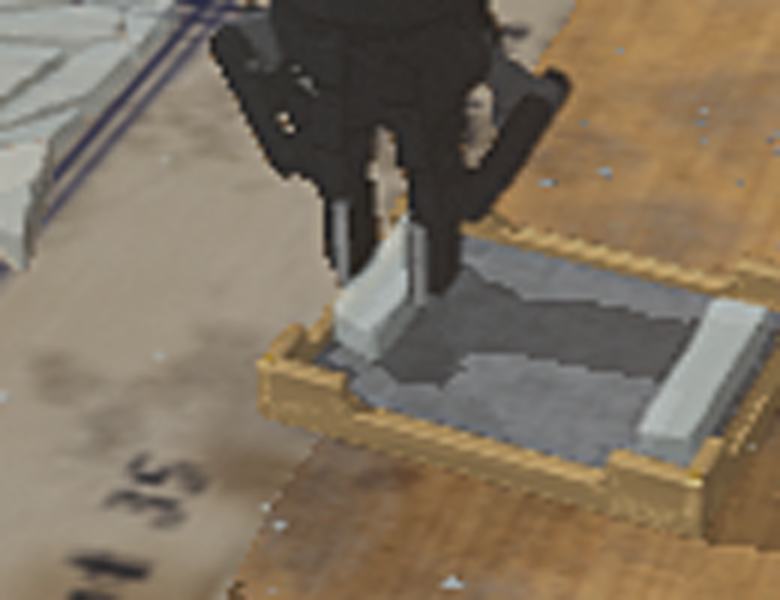

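```bash
cat > tr.py <<'E'
from h import *
def tray_rep(zlo,zhi,name="side",tray="b",box=None):
    (cx,cy),a=dict(b=((.4595,.3305),-6.2),n=((.480,-.340),-1.8))[tray]
    a=np.radians(a); im,d=optics.get_image(name); P=cloud(name,d)
    x=P[...,0]-cx; y=P[...,1]-cy
    xt=(x*np.cos(a)+y*np.sin(a))*1e3; yt=(-x*np.sin(a)+y*np.cos(a))*1e3; z=P[...,2]*1e3
    return im,xt,yt,z
E
python3 - <<'E'
from tr import *
im,xt,yt,z=tray_rep(0,0)
im=im.astype(int)
glass=(im.min(2)>140)&(im.max(2)-im.min(2)<35)&(abs(xt)<82)&(abs(yt)<62)
for lo,hi in ((-80,-30),(30,80)):
    k=glass&(xt>lo)&(xt<hi)&(z>18)
    top=k&(z>np.percentile(z[k],70)-4)
    print(k.sum(),"z",np.percentile(z[k],[5,50,95]).round(1))
    for y0 in range(-50,50,15):
        q=top&(yt>y0)&(yt<y0+15)
        if q.sum()>3: print("  y",y0,"x",np.percentile(xt[q],[3,97]).round(1),q.sum())
# rim profile at yt 20..40: z vs xt
for y0 in (-30,0,25):
    q=(abs(yt-y0)<4)&(xt>60)&(xt<90); o=np.argsort(xt[q]); 
    print("rim far",y0,[(a,b) for a,b in zip(xt[q][o].round(0),z[q][o].round(0))][::2][:22])
E
```

```text
204 z [19.7 21.9 23.3]
  y -50 x [-68.7 -56.4] 5
  y -35 x [-68.  -51.6] 38
  y -20 x [-69.1 -53. ] 38
  y -5 x [-68.6 -52.6] 34
  y 10 x [-69.5 -53.6] 38
  y 25 x [-69.4 -54. ] 39
  y 40 x [-68.5 -54.4] 12
123 z [22.8 29.2 31.5]
  y -20 x [61.6 70.1] 12
  y -5 x [56.4 68. ] 23
  y 10 x [50.4 68.4] 39
  y 25 x [50.1 66.5] 33
rim far -30 [(np.float64(64.0), np.float64(305.0)), (np.float64(66.0), np.float64(307.0)), (np.float64(68.0), np.float64(307.0)), (np.float64(69.0), np.float64(307.0)), (np.float64(73.0), np.float64(307.0)), (np.float64(79.0), np.float64(311.0)), (np.float64(80.0), np.float64(315.0)), (np.float64(80.0), np.float64(310.0)), (np.float64(81.0), np.float64(311.0)), (np.float64(82.0), np.float64(315.0)), (np.float64(82.0), np.float64(310.0)), (np.float64(82.0), np.float64(307.0)), (np.float64(83.0), np.float64(315.0)), (np.float64(85.0), np.float64(315.0)), (np.float64(85.0), np.float64(312.0)), (np.float64(85.0), np.float64(307.0)), (np.float64(86.0), np.float64(310.0)), (np.float64(86.0), np.float64(313.0)), (np.float64(87.0), np.float64(315.0)), (np.float64(88.0), 
[... 1099 characters left out ...]
oat64(31.0)), (np.float64(64.0), np.float64(29.0)), (np.float64(64.0), np.float64(305.0)), (np.float64(65.0), np.float64(28.0)), (np.float64(65.0), np.float64(29.0)), (np.float64(66.0), np.float64(6.0)), (np.float64(66.0), np.float64(31.0)), (np.float64(68.0), np.float64(117.0)), (np.float64(68.0), np.float64(303.0)), (np.float64(68.0), np.float64(9.0)), (np.float64(69.0), np.float64(125.0)), (np.float64(69.0), np.float64(119.0)), (np.float64(70.0), np.float64(8.0)), (np.float64(71.0), np.float64(301.0)), (np.float64(72.0), np.float64(121.0)), (np.float64(72.0), np.float64(116.0)), (np.float64(73.0), np.float64(14.0)), (np.float64(73.0), np.float64(7.0)), (np.float64(73.0), np.float64(9.0))]
```

The sliver spans tray x ≈ 48 to 70 (inner wall at 75) and hangs about 7 mm above the floor, so it's clear. Setting down.

Emit:
servo_tool(deltas=[[[-0.05,0.1,0.3,0,0,0,0],[-0.05,0.1,0.5,0,0,0,0],[-0.05,0.1,0.6,0,0,0,0],[-0.05,0.1,0.65,0,0,0,0],[-0.05,0.1,0.65,0,0,0,0]]])

```text
t: 12.83
tool_pos: [0.5181, 0.3242, -0.0231]
ee_rot: [[0.994, -0.108, -0.0], [-0.108, -0.994, -0.0], [-0.0, 0.0, -1.0]]
force: [-0.2, 0.3, 0.2]
width: 0.249
```

Emit:
servo_tool(deltas=[[[0,0,0.1,0,0,0,0],[0,0,0.1,0,0,0,0]]])

```text
t: 13.0
tool_pos: [0.5186, 0.3244, -0.0237]
ee_rot: [[0.994, -0.108, 0.0], [-0.108, -0.994, 0.0], [0.0, -0.0, -1.0]]
force: [0.8, -0.6, 0.6]
width: 0.25
```

Emit:
servo_tool(deltas=[[[0,0,0.1,0,0,0,0],[0,0,0.1,0,0,0,0]]])

```text
t: 13.17
tool_pos: [0.5185, 0.3243, -0.0237]
ee_rot: [[0.994, -0.108, -0.0], [-0.108, -0.994, -0.0], [-0.0, 0.0, -1.0]]
force: [-2.7, -1.4, 5.7]
width: 0.247
```

Emit:
servo_tool(deltas=[[[0,0,0,0,0,0,0.3],[0,0,0,0,0,0,0.35],[0,0,0,0,0,0,0.42],[0,0,0,0,0,0,0.42],[0,0,0,0,0,0,0.42],[0,0,-1,0,0,0,0.42],[0,0,-3,0,0,0,0.45],[0,0,-6,0,0,0,1],[0,0,-7,0,0,0,1],[0,0,-7,0,0,0,1]]])

```text
t: 14.0
tool_pos: [0.5214, 0.3256, 0.0497]
ee_rot: [[0.994, -0.108, 0.008], [-0.108, -0.994, 0.003], [0.008, -0.004, -1.0]]
force: [0.2, 0.5, 0.1]
width: 0.853
```

```bash
python3 -c "
from tip import *
tip('pics/s15.png')
from go import *
go((.623,-.0062,.05,4.2))"
python3 - <<'E'
from tr import *
im,xt,yt,z=tray_rep(0,0); im=im.astype(int)
glass=(im.min(2)>130)&(im.max(2)-im.min(2)<35)&(abs(xt)<82)&(abs(yt)<62)&(z<40)
for lo,hi in ((-80,-30),(30,80)):
    k=glass&(xt>lo)&(xt<hi)&(z>17)
    print(k.sum(),"z",np.percentile(z[k],[5,50,95]).round(1),"y",np.percentile(yt[k],[1,99]).round(0))
    for y0 in range(-50,50,15):
        q=k&(yt>y0)&(yt<y0+15)&(z>19.5)
        if q.sum()>3: print("  y",y0,"x",np.percentile(xt[q],[3,97]).round(1),q.sum())
E
```

```text
+x n 501 low z [0.0989 0.0996 0.1006 0.1032] tool x range of low 0.0349 0.038 tool y -0.004
-x n 512 low z [0.1024 0.1043 0.1064 0.1091] tool x range of low -0.0511 -0.0433 tool y -0.0066
rep [0.5214 0.3256 0.0497] w 0.853 F [0.2 0.5 0.1]
crop 161 197
t 14.05 pos [0.5198 0.3249 0.0472] yaw -6.2 tilt [0.0042 0.0017] F [-0.1 -0.1  0. ] w 0.936 q6 0.5
   [13.83 31.81 -0.29] [-0.002 -0.004 -0.181] rows 8.3
206 z [20.2 22.  23.7] y [-37.  44.]
  y -50 x [-69.  -53.7] 4
  y -35 x [-69.  -51.6] 40
  y -20 x [-69.6 -52.3] 37
  y -5 x [-69.5 -53.1] 35
  y 10 x [-69.1 -53.3] 37
  y 25 x [-69.5 -53.6] 43
  y 40 x [-61.3 -55.5] 8
175 z [19.8 21.9 23.6] y [-28.  37.]
  y -35 x [49.2 68.7] 19
  y -20 x [49.3 69.2] 39
  y -5 x [48.3 67.1] 42
  y 10 x [49.3 69.2] 33
  y 25 x [48.2 66.6] 36
```

View pics/s15.png

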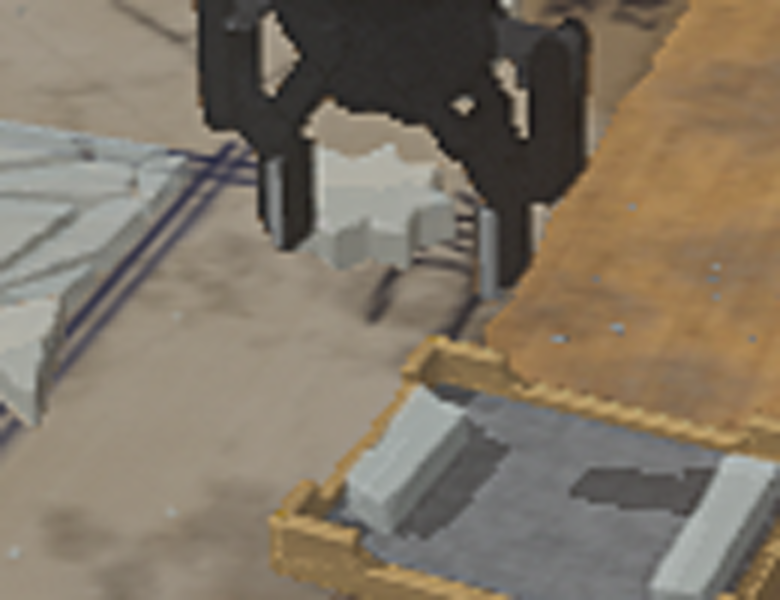

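Both pieces lie flat with tops at 22 mm: the strip at tray x -70..-52 and the sliver at 48..70. Next, the slab, held by its top, to go between them with its centre at about -2.

Emit:
servo_tool(deltas=[[[13.8,31.8,0,0,0,-0.181,1],[13.8,31.8,0,0,0,-0.181,1],[13.8,31.8,0,0,0,-0.181,1],[13.8,31.8,0,0,0,-0.181,1],[13.8,31.8,0,0,0,-0.181,1],[13.8,31.8,0,0,0,-0.181,1],[13.8,31.8,0,0,0,-0.181,1],[13.8,31.8,0,0,0,-0.181,1],[13.8,31.8,0,0,0,-0.181,1],[13.8,31.8,2.5,0,0,-0.181,1],[13.8,31.8,5,0,0,-0.181,1],[13.8,31.8,5,0,0,-0.181,1]]])

```text
t: 15.1
tool_pos: [0.6152, -0.0061, -0.0122]
ee_rot: [[0.997, 0.072, -0.013], [0.072, -0.997, 0.003], [-0.013, -0.003, -1.0]]
force: [-2.0, 0.7, -1.6]
width: 0.998
```

```bash
python3 -c "
from tip import *
tip('pics/s16.png')
from go import *
go((.623,-.0062,-.018,4.2),(.623,-.0062,-.031,4.2))"
```

```text
+x n 226 low z [0.0412 0.0459 0.0481 0.0504] tool x range of low 0.0404 0.0542 tool y -0.0082
-x n 259 low z [0.0452 0.0488 0.0537 0.0582] tool x range of low -0.0573 -0.0509 tool y -0.0056
rep [ 0.6152 -0.0061 -0.0122] w 0.998 F [-2.   0.7 -1.6]
crop 172 150
t 15.15 pos [ 0.6166 -0.0059 -0.0099] yaw 4.2 tilt [-0.0105  0.002 ] F [0.  0.4 0.6] w 0.998 q6 -0.25
   [0.64 0.08 0.8 ] [-0.003  0.01  -0.001] rows 0.2
   [0.65 0.08 2.1 ] [-0.003  0.01  -0.001] rows 0.5
```

View pics/s16.png

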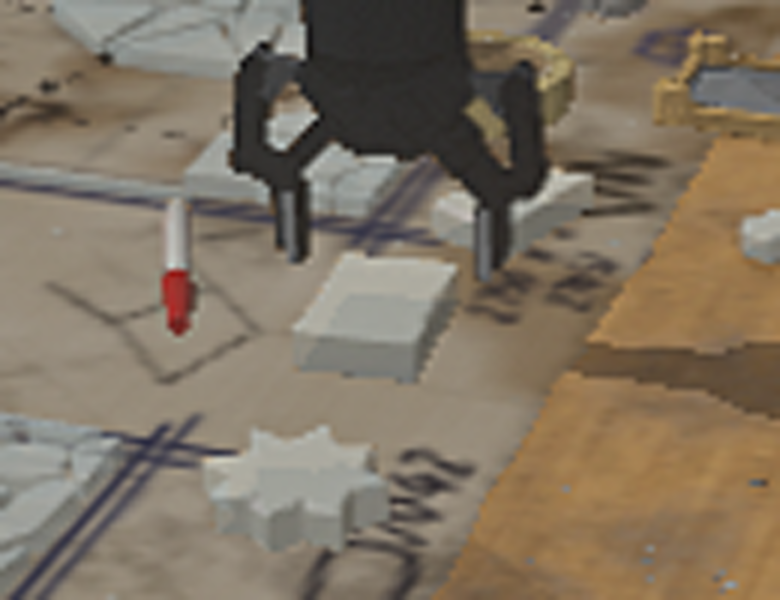

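The slab, at crop (380,315), is below and roughly between the fingertips (295,260) and (487,280). The arm is still settling, so I'll give it a few rows.

Emit:
servo_tool(deltas=[[[0,0,0,0,0,0,1],[0,0,0,0,0,0,1],[0,0,0,0,0,0,1]]])

```text
t: 15.4
tool_pos: [0.6224, -0.0064, -0.0032]
ee_rot: [[0.997, 0.074, 0.003], [0.074, -0.997, -0.0], [0.003, 0.001, -1.0]]
force: [1.3, 0.8, 0.7]
width: 0.999
```

```bash
python3 -c "
from tip import *
tip()
from go import *
go((.623,-.0062,-.031,4.2))"
```

```text
+x n 222 low z [0.0494 0.0535 0.0569 0.0614] tool x range of low 0.0411 0.0531 tool y -0.0058
-x n 253 low z [0.0551 0.0593 0.0608 0.0653] tool x range of low -0.0568 -0.0498 tool y -0.0069
rep [ 0.6224 -0.0064 -0.0032] w 0.999 F [1.3 0.8 0.7]
t 15.45 pos [ 0.6224 -0.0064 -0.0032] yaw 4.2 tilt [ 0.0028 -0.0004] F [ 0.4  0.1 -0.1] w 0.997 q6 -0.25
   [ 0.05 -0.02  2.78] [ 0.001 -0.003  0.   ] rows 0.7
```

Emit:
servo_tool(deltas=[[[0,0,1,0,0,0,1],[0,0,2,0,0,0,1],[0,0,2.6,0,0,0,1],[0,0,2.75,0,0,0,1],[0,0,2.75,0,0,0,1],[0,0,2.75,0,0,0,0.85],[0,0,2.75,0,0,0,0.75],[0,0,2.75,0,0,0,0.6],[0,0,2.75,0,0,0,0.3],[0,0,2.75,0,0,0,0],[0,0,2.75,0,0,0,0],[0,0,2.75,0,0,0,0]]])

```text
t: 16.45
tool_pos: [0.6224, -0.0069, -0.0312]
ee_rot: [[0.997, 0.073, 0.003], [0.073, -0.997, -0.0], [0.002, 0.001, -1.0]]
force: [-0.1, -0.4, 5.2]
width: 0.678
```

```bash
python3 -c "
from tip import *
tip('pics/s17.png')
from go import *
go((.623,-.0062,-.031,4.2))"
```

```text
+x n 268 low z [0.021  0.0235 0.0276 0.0317] tool x range of low 0.0277 0.0398 tool y -0.0085
-x n 283 low z [0.0196 0.0238 0.026  0.0308] tool x range of low -0.044 -0.0372 tool y -0.008
rep [ 0.6224 -0.0069 -0.0312] w 0.678 F [-0.1 -0.4  5.2]
crop 170 155
t 16.5 pos [ 0.6224 -0.0069 -0.0312] yaw 4.2 tilt [ 0.0025 -0.0004] F [-0.4  0.2  5.5] w 0.679 q6 -0.25
   [ 0.07 -0.07 -0.02] [ 0.001 -0.002 -0.   ] rows 0.0
```

View pics/s17.png

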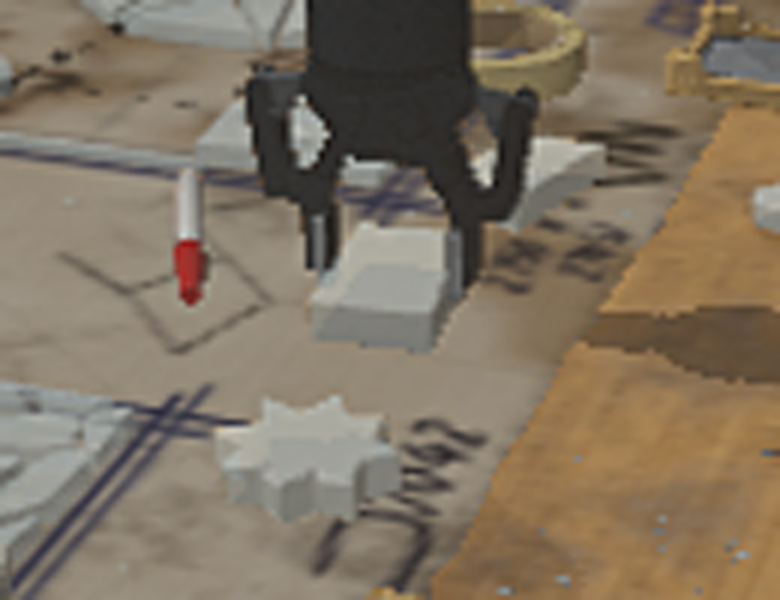

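The grip closed at 0.679, but the tips read z ≈ 0.018–0.02, which leaves only about 4 mm of glass held. I'll regrip 3 mm lower.

Emit:
servo_tool(deltas=[[[0,0,0,0,0,0,0.8],[0,0,0,0,0,0,0.8],[0,0,0.3,0,0,0,0.8],[0,0,0.3,0,0,0,0.8],[0,0,0.3,0,0,0,0.7],[0,0,0.3,0,0,0,0.5],[0,0,0.3,0,0,0,0.2],[0,0,0.3,0,0,0,0],[0,0,0.3,0,0,0,0],[0,0,0.3,0,0,0,0]]])

```text
t: 17.33
tool_pos: [0.621, -0.0067, -0.0357]
ee_rot: [[0.997, 0.073, -0.0], [0.073, -0.997, 0.0], [-0.0, -0.0, -1.0]]
force: [0.5, 0.7, -0.6]
width: 0.687
```

Emit:
servo_tool(deltas=[[[0,0,-0.5,0,0,0,0],[0,0,-1.5,0,0,0,0],[0,0,-3,0,0,0,0],[0,0,-5,0,0,0,0],[0,0,-7,0,0,0,0],[0,0,-7,0,0,0,0],[0,0,-7,0,0,0,0]]])

```text
t: 17.92
tool_pos: [0.6226, -0.007, 0.0366]
ee_rot: [[0.997, 0.073, 0.004], [0.073, -0.997, -0.001], [0.004, 0.001, -1.0]]
force: [-0.5, -0.5, -2.6]
width: 0.683
```

```bash
python3 -c "
from tip import *
tip('pics/s18.png')
from go import *
x,y=tray('b',-2); print(x,y)
go((x,y,.035,-6.2),(x,y,-.015,-6.2))"
```

```text
+x n 293 low z [0.0878 0.0922 0.0957 0.0988] tool x range of low 0.0275 0.0409 tool y -0.008
-x n 319 low z [0.0837 0.0871 0.0897 0.0948] tool x range of low -0.045 -0.0302 tool y -0.0094
rep [ 0.6226 -0.007   0.0366] w 0.683 F [-0.5 -0.5 -2.6]
crop 169 134
0.4575116980720554 0.33071599871141205
t 17.97 pos [ 0.6211 -0.0067  0.0348] yaw 4.2 tilt [ 0.0004 -0.0001] F [-0.4 -0.3 -2.4] w 0.684 q6 -0.25
   [-1.386e+01 -3.485e+01 -3.000e-02] [ 0.    -0.     0.181] rows 9.0
   [-13.86 -34.85   4.97] [ 0.    -0.     0.181] rows 9.1
```

View pics/s18.png

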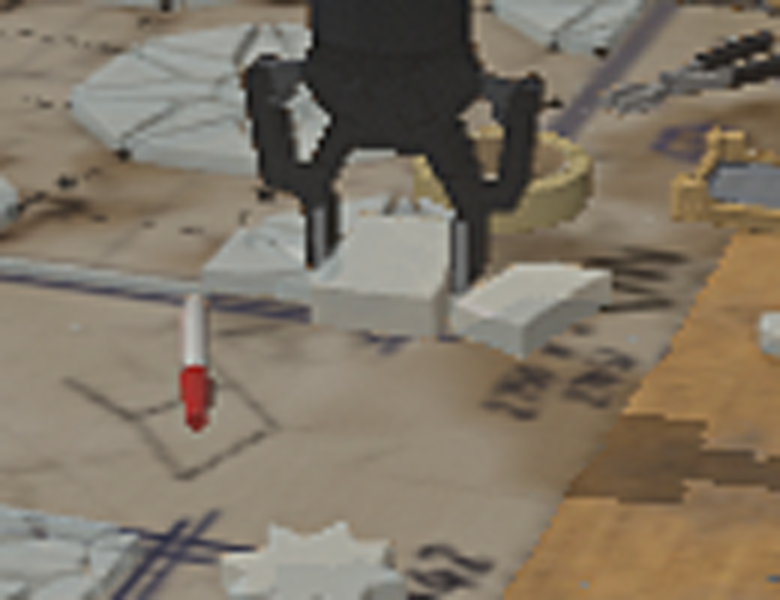

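The slab is up and level (-2.6 N, its weight). Next, over the broad tray.

Emit:
servo_tool(deltas=[[[-0.4,-1,0,0,0,0.02,0],[-1.2,-3,0,0,0,0.06,0],[-2.5,-6.3,0,0,0,0.1,0],[-4,-10,0,0,0,0.14,0],[-5.5,-13.8,0,0,0,0.181,0],[-7,-17.6,0,0,0,0.181,0],[-8.5,-21.4,0,0,0,0.181,0],[-10,-25.2,0,0,0,0.181,0],[-11.5,-29,0,0,0,0.181,0],[-13,-32.7,0,0,0,0.181,0],[-13.9,-34.8,0,0,0,0.181,0],[-13.9,-34.8,0,0,0,0.181,0]]])

```text
t: 18.97
tool_pos: [0.4531, 0.3331, 0.0325]
ee_rot: [[0.995, -0.103, -0.004], [-0.103, -0.995, -0.0], [-0.004, 0.001, -1.0]]
force: [-0.2, -0.3, -2.3]
width: 0.69
```

Emit:
servo_tool(deltas=[[[0,0,0.8,0,0,0,0],[0,0,1.8,0,0,0,0],[0,0,2.5,0,0,0,0],[0,0,2.5,0,0,0,0],[0,0,2.5,0,0,0,0],[0,0,2.5,0,0,0,0]]])

```text
t: 19.47
tool_pos: [0.4577, 0.3294, 0.0093]
ee_rot: [[0.994, -0.109, -0.0], [-0.109, -0.994, -0.0], [-0.0, 0.0, -1.0]]
force: [-0.1, -0.2, -2.3]
width: 0.685
```

```bash
cat > chk.py <<'E'
from tr import *
im,xt,yt,z=tray_rep(0,0); im=im.astype(int)
glass=(im.min(2)>125)&(im.max(2)-im.min(2)<35)&(abs(xt)<82)&(abs(yt)<62)&(z<80)
for lo,hi,nm in ((-80,-48,"strip"),(-46,44,"mid"),(46,80,"sliver")):
    k=glass&(xt>lo)&(xt<hi)&(z>17)
    if k.sum()<5: continue
    zt=np.percentile(z[k],90); k&=z>zt-4
    print(nm,k.sum(),"ztop",np.percentile(z[k],[10,50,90]).round(1),"y",np.percentile(yt[k],[1,99]).round(0))
    for y0 in range(-50,50,20):
        q=k&(yt>y0)&(yt<y0+20)
        if q.sum()>3: print("  y",y0,"x",np.percentile(xt[q],[2,98]).round(1),q.sum())
E
python3 -c "
from tip import *
tip('pics/s19.png')
from go import *
x,y=tray('b',-2)
go((x,y,-.015,-6.2),(x,y,-.0275,-6.2))"; python3 chk.py
```

```text
+x n 514 low z [0.0061 0.0072 0.0079 0.0109] tool x range of low 0.0352 0.0488 tool y -0.0025
-x n 614 low z [0.0061 0.0064 0.0066 0.007 ] tool x range of low -0.0409 -0.0155 tool y 0.0032
rep [0.4577 0.3294 0.0093] w 0.685 F [-0.1 -0.2 -2.3]
crop 189 219
t 19.52 pos [0.4579 0.3297 0.0098] yaw -6.3 tilt [0.0004 0.0002] F [-0.3 -0.  -2. ] w 0.686 q6 0.55
   [-0.05 -0.1   2.48] [-0.    -0.    -0.001] rows 0.6
   [-0.05 -0.1   3.73] [-0.    -0.    -0.001] rows 0.9
strip 208 ztop [20.6 21.9 23.2] y [-37.  42.]
  y -50 x [-69.2 -51.1] 19
  y -30 x [-69.6 -52.3] 50
  y -10 x [-69.5 -53.1] 51
  y 10 x [-69.8 -53.5] 48
  y 30 x [-70.2 -54. ] 40
mid 611 ztop [66.1 67.4 68.7] y [-41.  45.]
  y -50 x [-9.3 26. ] 53
  y -30 x [-18.1  25.3] 110
  y -10 x [-28.1  24.8] 141
  y 10 x [-30.1  25.1] 163
  y 30 x [-30.4  25.7] 144
sliver 150 ztop [20.6 22.  23.4] y [-29.  37.]
  y -30 x [57.1 69.6] 29
  y -10 x [49.  68.2] 47
  y 10 x [48.  68.9] 54
  y 30 x [49.1 66.1] 19
```

View pics/s19.png

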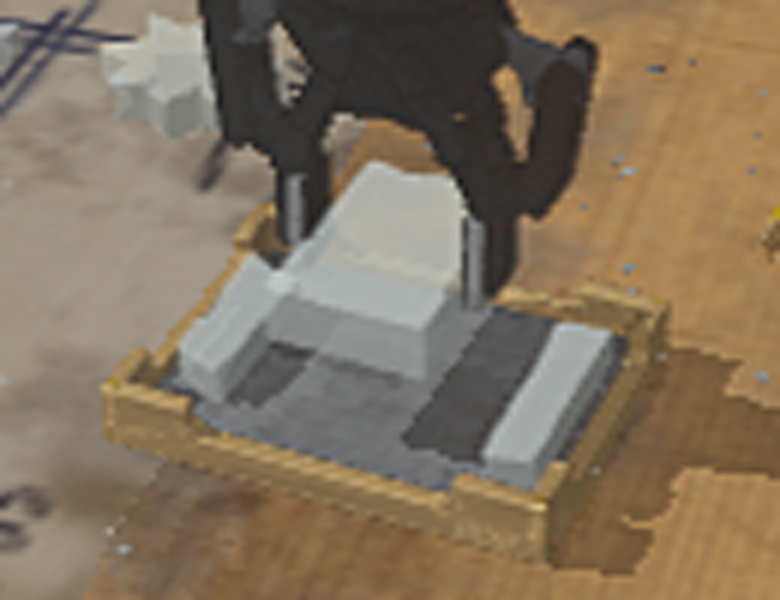

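The slab spans tray x ≈ -31..27, with about 20 mm free either side, and its underside is 37 mm above the floor. Lowering.

Emit:
servo_tool(deltas=[[[0,-0.1,0.8,0,0,0,0],[0,-0.1,1.8,0,0,0,0],[0,-0.1,2.6,0,0,0,0],[0,-0.1,3,0,0,0,0],[0,-0.1,3.2,0,0,0,0],[0,-0.1,3.2,0,0,0,0],[0,-0.1,3.2,0,0,0,0]]])

```text
t: 20.15
tool_pos: [0.4573, 0.3312, -0.0225]
ee_rot: [[0.994, -0.108, -0.0], [-0.108, -0.994, -0.0], [-0.0, 0.0, -1.0]]
force: [0.4, -1.0, -2.5]
width: 0.69
```

```bash
python3 -c "
from tip import *
tip('pics/s20.png')"; python3 chk.py
```

```text
+x n 506 low z [0.0065 0.0084 0.0093 0.0319] tool x range of low 0.0397 0.0496 tool y -0.0073
-x n 558 low z [0.0063 0.0068 0.0074 0.0081] tool x range of low -0.0413 -0.0283 tool y -0.0039
rep [ 0.4573  0.3312 -0.0225] w 0.69 F [ 0.4 -1.  -2.5]
crop 189 231
strip 206 ztop [20.7 22.  23.3] y [-38.  43.]
  y -50 x [-69.4 -52.6] 19
  y -30 x [-70.4 -51.8] 50
  y -10 x [-69.9 -52.8] 45
  y 10 x [-70.2 -53.2] 53
  y 30 x [-70.2 -54.3] 39
mid 610 ztop [34.3 35.6 36.9] y [-38.  46.]
  y -50 x [-9.7 24.1] 43
  y -30 x [-18.8  24.8] 111
  y -10 x [-27.3  24.5] 141
  y 10 x [-30.7  23.8] 157
  y 30 x [-31.1  25.5] 158
sliver 160 ztop [20.5 21.8 23.4] y [-28.  37.]
  y -30 x [51.9 70.2] 34
  y -10 x [47.8 68. ] 52
  y 10 x [48.3 68. ] 56
  y 30 x [49.6 65.8] 17
```

View pics/s20.png

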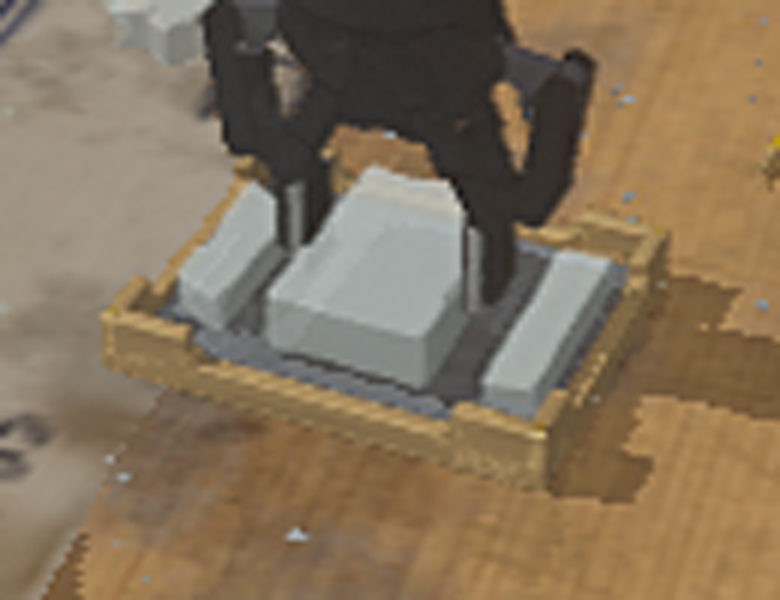

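Emit:
servo_tool(deltas=[[[0,0,0.2,0,0,0,0],[0,0,0.4,0,0,0,0],[0,0,0.5,0,0,0,0],[0,0,0.5,0,0,0,0],[0,0,0.5,0,0,0,0]]])

```text
t: 20.67
tool_pos: [0.4573, 0.3311, -0.0274]
ee_rot: [[0.994, -0.108, -0.0], [-0.108, -0.994, -0.0], [-0.0, 0.0, -1.0]]
force: [-0.2, -0.5, -2.1]
width: 0.688
```

Emit:
servo_tool(deltas=[[[0,0,0.1,0,0,0,0],[0,0,0.1,0,0,0,0]]])

```text
t: 20.83
tool_pos: [0.4574, 0.3312, -0.0277]
ee_rot: [[0.994, -0.108, -0.0], [-0.108, -0.994, -0.0], [-0.0, 0.0, -1.0]]
force: [-1.5, -1.8, 2.7]
width: 0.681
```

Contact: the force went from -2.3 to +2.7 N. Releasing with a small opening, then rising.

Emit:
servo_tool(deltas=[[[0,0,0,0,0,0,0.71],[0,0,0,0,0,0,0.74],[0,0,0,0,0,0,0.75],[0,0,0,0,0,0,0.75],[0,0,-0.5,0,0,0,0.75],[0,0,-1.5,0,0,0,0.75],[0,0,-3,0,0,0,0.75],[0,0,-6,0,0,0,0.85],[0,0,-8,0,0,0,0.85],[0,0,-8,0,0,0,0.85]]])

```text
t: 21.67
tool_pos: [0.4613, 0.3332, 0.0581]
ee_rot: [[0.994, -0.108, 0.01], [-0.108, -0.994, 0.005], [0.009, -0.006, -1.0]]
force: [0.4, 1.6, 0.2]
width: 0.848
```

```bash
python3 -c "
from tip import *
tip('pics/s21.png')
from go import *
go((.56,.10,.06,-10),(.6,-.1445,.05,-19.6))"; python3 chk.py
```

```text
+x n 509 low z [0.105  0.1065 0.1082 0.1102] tool x range of low 0.0352 0.0377 tool y -0.0035
-x n 542 low z [0.1115 0.1137 0.1152 0.1174] tool x range of low -0.0508 -0.0438 tool y -0.0073
rep [0.4613 0.3332 0.0581] w 0.848 F [0.4 1.6 0.2]
crop 187 200
t 21.72 pos [0.4599 0.3325 0.0557] yaw -6.2 tilt [0.0069 0.0034] F [ 1.  -0.7 -0.5] w 0.847 q6 0.56
   [12.46 22.04 -0.44] [-0.004 -0.006  0.067] rows 6.1
   [19.06 45.92  0.51] [-0.005 -0.006  0.234] rows 11.9
strip 207 ztop [20.6 22.  23.3] y [-37.  43.]
  y -50 x [-68.9 -51.2] 21
  y -30 x [-70.  -51.8] 47
  y -10 x [-69.8 -53.1] 49
  y 10 x [-69.6 -53.4] 49
  y 30 x [-69.8 -54.1] 41
mid 675 ztop [28.6 30.  31.4] y [-41.  46.]
  y -50 x [-30.5  24.5] 77
  y -30 x [-30.5  24.3] 142
  y -10 x [-29.5  24.5] 149
  y 10 x [-29.6  24.2] 162
  y 30 x [-31.2  24.4] 145
sliver 172 ztop [20.3 21.7 23.2] y [-28.  36.]
  y -30 x [47.8 70. ] 46
  y -10 x [47.9 68.2] 51
  y 10 x [47.4 68.3] 59
  y 30 x [49.7 63.9] 15
```

View pics/s21.png

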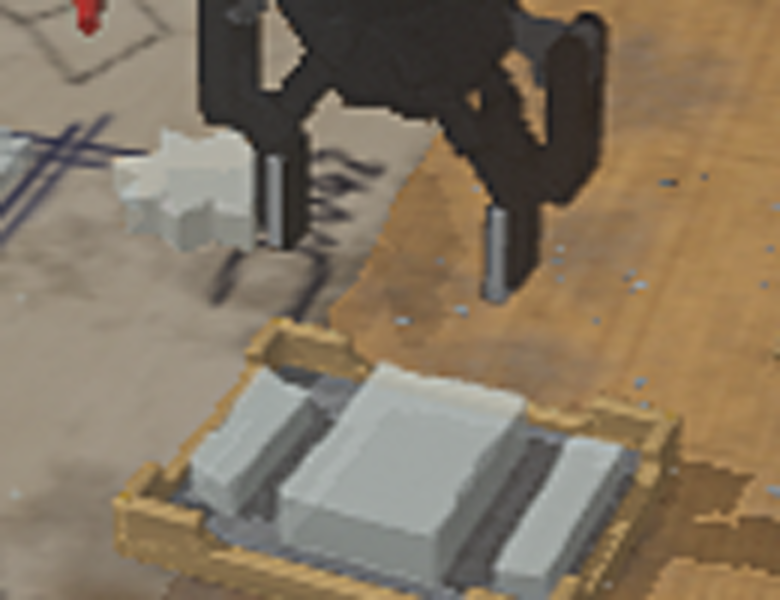

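The broad kit is flat and separate: the slab's top is at 30 mm, and the strip's and sliver's at 22 mm. Next, the tapered block.

Emit:
servo_tool(deltas=[[[19,45.9,0,0,0,0.234,0.85],[19,45.9,0,0,0,0.234,0.85],[19,45.9,0,0,0,0.234,0.85],[19,45.9,0,0,0,0.234,0.85],[19,45.9,0,0,0,0.234,0.85],[19,45.9,0,0,0,0.234,0.85],[19,45.9,0,0,0,0.234,0.85],[19,45.9,0,0,0,0.234,0.85],[19,45.9,0,0,0,0.234,0.85],[19,45.9,0,0,0,0.234,0.85],[19,45.9,0,0,0,0.234,0.85],[19,45.9,0,0,0,0.234,0.85]]])

```text
t: 22.77
tool_pos: [0.5958, -0.1476, 0.05]
ee_rot: [[0.942, -0.336, -0.003], [-0.336, -0.942, 0.001], [-0.003, -0.0, -1.0]]
force: [0.6, 0.2, 0.2]
width: 0.851
```

Emit:
servo_tool(deltas=[[[0,0,0,0,0,0,0.85],[0,0,2,0,0,0,0.85],[0,0,4,0,0,0,0.85],[0,0,5.5,0,0,0,0.85],[0,0,5.5,0,0,0,0.85],[0,0,5.5,0,0,0,0.85],[0,0,5.5,0,0,0,0.85]]])

```text
t: 23.35
tool_pos: [0.5968, -0.1453, -0.0032]
ee_rot: [[0.942, -0.335, -0.0], [-0.335, -0.942, 0.0], [-0.0, -0.0, -1.0]]
force: [0.7, -0.4, 0.8]
width: 0.85
```

```bash
python3 -c "
from tip import *
tip('pics/s22.png')
from go import *
go((.6,-.1445,-.036,-19.6))"
```

```text
+x n 249 low z [0.0416 0.0453 0.0472 0.0514] tool x range of low 0.0327 0.0383 tool y -0.0011
-x n 248 low z [-0.0002  0.0521  0.0531  0.056 ] tool x range of low -0.0645 -0.0446 tool y -0.0042
rep [ 0.5968 -0.1453 -0.0032] w 0.85 F [ 0.7 -0.4  0.8]
crop 192 129
t 23.4 pos [ 0.5974 -0.1456 -0.0024] yaw -19.6 tilt [ 0.0013 -0.0006] F [-0.3  0.2 -0.7] w 0.853 q6 -0.06
   [ 0.2  -0.19  3.36] [ 0.    -0.001  0.   ] rows 0.8
```

View pics/s22.png

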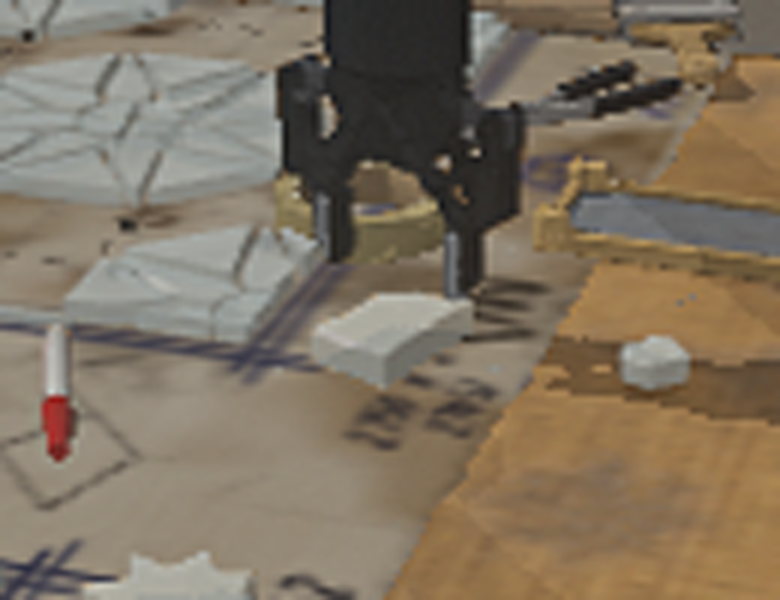

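```bash
python3 - <<'E'
from h import *
d=np.load("top0.npz")["d"]; P=cloud("top",d)
s=read_state(); q=(P-[.6,-.1445,0]); a=np.radians(-19.6)
xj=(q[...,0]*np.cos(a)+q[...,1]*np.sin(a))*1e3; yj=(-q[...,0]*np.sin(a)+q[...,1]*np.cos(a))*1e3; z=P[...,2]*1e3
for lo in range(-65,75,5):
    k=(xj>lo)&(xj<lo+5)&(abs(yj)<14)
    print(lo,np.median(z[k]).round(1),z[k].max().round(1),end=' | ')
E
```

```text
-65 0.3 2.9 | -60 0.6 4.3 | -55 0.2 4.1 | -50 -0.2 1.4 | -45 0.4 5.6 | -40 -0.6 4.2 | -35 0.7 4.4 | -30 -0.3 3.8 | -25 9.9 23.5 | -20 18.7 22.0 | -15 20.5 22.9 | -10 19.9 23.3 | -5 20.4 23.6 | 0 19.7 23.4 | 5 19.5 22.9 | 10 20.7 23.6 | 15 19.4 23.8 | 20 19.2 23.0 | 25 1.1 17.2 | 30 -0.8 3.1 | 35 0.3 2.7 | 40 -0.1 3.0 | 45 -0.2 3.2 | 50 0.6 4.6 | 55 -0.0 2.8 | 60 -0.1 3.3 | 65 0.9 5.0 | 70 0.3 4.2 |
```

The ground under both fingers is clear, and the block spans -23..+25 mm in jaw x, centred. Lowering and gripping.

Emit:
servo_tool(deltas=[[[0.2,-0.15,1,0,0,0,0.85],[0.2,-0.15,2,0,0,0,0.85],[0.2,-0.15,3,0,0,0,0.85],[0.2,-0.15,3.3,0,0,0,0.85],[0.2,-0.15,3.3,0,0,0,0.85],[0.2,-0.15,3.3,0,0,0,0.7],[0.2,-0.15,3.3,0,0,0,0.5],[0.2,-0.15,3.3,0,0,0,0.3],[0.2,-0.15,3.3,0,0,0,0],[0.2,-0.15,3.3,0,0,0,0],[0.2,-0.15,3.3,0,0,0,0],[0.2,-0.15,3.3,0,0,0,0]]])

```text
t: 24.4
tool_pos: [0.5998, -0.1452, -0.0356]
ee_rot: [[0.942, -0.335, 0.002], [-0.335, -0.942, -0.001], [0.002, 0.0, -1.0]]
force: [0.1, -0.1, 2.9]
width: 0.545
```

```bash
python3 -c "
from tip import *
tip('pics/s23.png')
from go import *
go((.6,-.1445,-.036,-19.6))"
```

```text
+x n 268 low z [0.0109 0.0216 0.023  0.0277] tool x range of low 0.0192 0.0371 tool y -0.0044
-x n 291 low z [-0.0005  0.0137  0.0166  0.02  ] tool x range of low -0.04 -0.0335 tool y -0.0063
rep [ 0.5998 -0.1452 -0.0356] w 0.545 F [ 0.1 -0.1  2.9]
crop 191 138
t 24.45 pos [ 0.5999 -0.1452 -0.0356] yaw -19.6 tilt [ 0.0016 -0.0007] F [0.8 0.3 4.6] w 0.549 q6 -0.06
   [-0.01 -0.07  0.04] [ 0.    -0.002  0.   ] rows 0.0
```

View pics/s23.png

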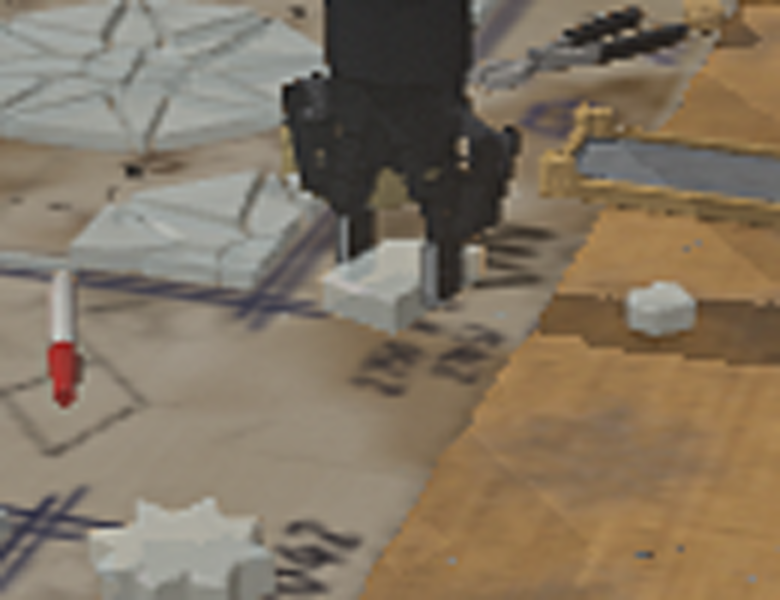

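Emit:
servo_tool(deltas=[[[0,0,-0.5,0,0,0,0],[0,0,-1.5,0,0,0,0],[0,0,-3,0,0,0,0],[0,0,-5,0,0,0,0],[0,0,-7,0,0,0,0],[0,0,-7,0,0,0,0],[0,0,-7,0,0,0,0]]])

```text
t: 25.03
tool_pos: [0.5998, -0.1451, 0.0348]
ee_rot: [[0.942, -0.335, 0.002], [-0.335, -0.942, -0.001], [0.002, 0.0, -1.0]]
force: [-0.3, -0.3, -1.2]
width: 0.543
```

```bash
python3 -c "
from tip import *
tip('pics/s24.png')
from go import *
x,y=tray('n',30)
go((.56,-.25,.035,-60),(x,y,.035,-91.8))"
```

```text
+x n 273 low z [0.0885 0.0906 0.0918 0.0976] tool x range of low 0.0207 0.0319 tool y -0.0016
-x n 307 low z [0.0774 0.083  0.0856 0.0885] tool x range of low -0.0391 -0.0306 tool y -0.004
rep [ 0.5998 -0.1451  0.0348] w 0.543 F [-0.3 -0.3 -1.2]
crop 191 117
t 25.08 pos [ 0.5986 -0.1446  0.0332] yaw -19.6 tilt [-0.0006  0.0003] F [-1.8 -0.8 -1.6] w 0.546 q6 -0.06
   [-0.11 11.22 -0.18] [0.    0.001 0.705] rows 5.6
   [-1.77 21.47 -0.18] [0.00e+00 1.00e-03 1.26e+00] rows 10.1
```

View pics/s24.png

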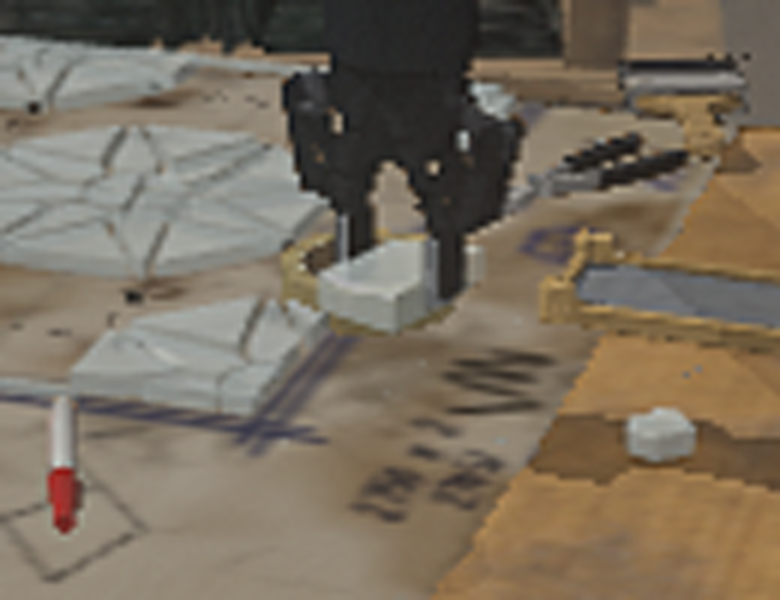

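The block is held and level, at crop (390,285). Swinging to the narrow tray with a -72° yaw.

Emit:
servo_tool(deltas=[[[-0.1,1,0,0,0,0.06,0],[-0.2,3,0,0,0,0.17,0],[-0.4,5,0,0,0,0.29,0],[-0.6,7,0,0,0,0.41,0],[-0.8,9,0,0,0,0.53,0],[-1,11,0,0,0,0.65,0],[-1.1,13,0,0,0,0.77,0],[-1.3,15,0,0,0,0.89,0],[-1.4,17,0,0,0,1.01,0],[-1.6,19,0,0,0,1.12,0],[-1.7,20.5,0,0,0,1.2,0],[-1.8,21.5,0,0,0,1.26,0]]])

```text
t: 26.08
tool_pos: [0.508, -0.3417, 0.0311]
ee_rot: [[-0.036, -0.999, -0.003], [-0.999, 0.036, 0.003], [-0.002, 0.003, -1.0]]
force: [1.3, -0.6, -2.0]
width: 0.548
```

Emit:
servo_tool(deltas=[[[0,0,0,0,0,0,0],[0,0,0,0,0,0,0],[0,0,0,0,0,0,0]]])

```text
t: 26.33
tool_pos: [0.5095, -0.3402, 0.0322]
ee_rot: [[-0.03, -1.0, -0.002], [-1.0, 0.03, 0.002], [-0.002, 0.002, -1.0]]
force: [0.3, -0.0, -2.1]
width: 0.546
```

```bash
cat > chkn.py <<'E'
from tr import *
import sys
for cam in ("side","top"):
    im,xt,yt,z=tray_rep(0,0,cam,"n"); im=im.astype(int)
    k=(im.min(2)>110)&(im.max(2)-im.min(2)<35)&(abs(xt)<90)&(abs(yt)<60)&(z<110)&(z>15)
    if k.sum()<5: print(cam,"none"); continue
    zt=np.percentile(z[k],85); k&=abs(z-zt)<4
    print(cam,k.sum(),"ztop",np.percentile(z[k],[10,50,90]).round(1),"x",np.percentile(xt[k],[1,99]).round(0),"y",np.percentile(yt[k],[1,99]).round(0))
    for x0 in range(-80,80,16):
        q=k&(xt>x0)&(xt<x0+16)
        if q.sum()>3: print("  x",x0,"y",np.percentile(yt[q],[2,98]).round(1),"z",np.median(z[q]).round(1),q.sum())
E
python3 -c "
from tip import *
tip('pics/s25.png')
from go import *
x,y=tray('n',30)
go((x,y,-.015,-91.8),(x,y,-.0275,-91.8))"; python3 chkn.py
```

```text
+x n 63 low z [0.0884 0.0907 0.0963 0.1034] tool x range of low 0.0163 0.0281 tool y 0.0063
-x n 202 low z [0.0758 0.0809 0.0831 0.0864] tool x range of low -0.0397 -0.0272 tool y -0.0011
rep [ 0.5095 -0.3402  0.0322] w 0.546 F [ 0.3 -0.  -2.1]
crop 234 100
t 26.38 pos [ 0.5098 -0.3401  0.0326] yaw -91.7 tilt [-0.0014  0.0016] F [-0.1  0.5 -1.9] w 0.547 q6 0.85
   [ 0.09 -0.03  4.75] [0.001 0.002 0.002] rows 1.1
   [ 0.09 -0.03  6.  ] [0.001 0.002 0.002] rows 1.4
side 82 ztop [85.5 86.9 88.5] x [-14.  64.] y [-21.  31.]
  x -16 y [-0.2 29.1] z 86.6 13
  x 0 y [-19.8  23.8] z 86.9 26
  x 16 y [-20.6  28.7] z 88.0 10
  x 32 y [ 6.4 26.9] z 86.5 6
  x 48 y [-17.4  31.4] z 87.1 26
top 68 ztop [86.6 88.1 90.3] x [-13.  68.] y [ 1. 27.]
  x -16 y [17.4 23. ] z 87.7 6
  x 48 y [ 2.  26.4] z 88.6 46
  x 64 y [ 2.1 26.9] z 87.6 16
```

View pics/s25.png

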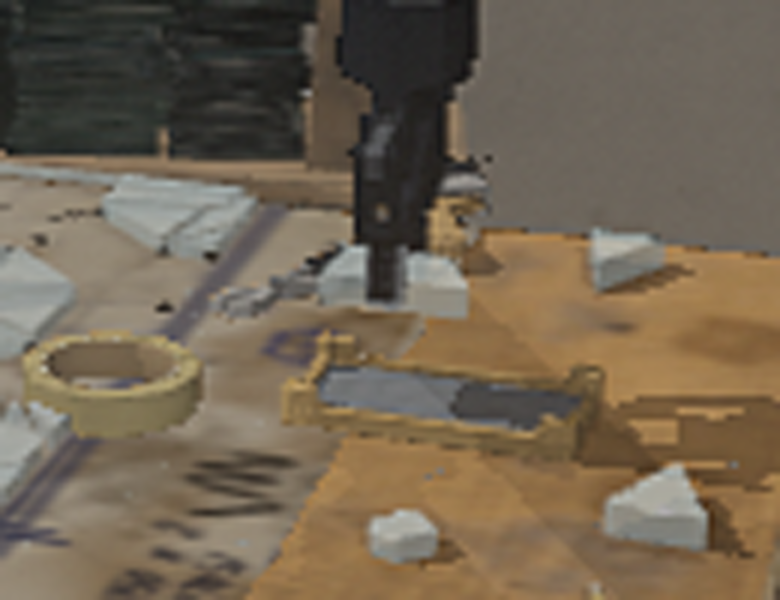

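The block spans tray x -14..68 and y about -22..30, inside the ±76 by ±37 mm interior, and hangs 59 mm above the floor. Lowering.

Emit:
servo_tool(deltas=[[[0.1,0,1,0,0,0,0],[0.1,0,2.5,0,0,0,0],[0.1,0,4,0,0,0,0],[0.1,0,4.8,0,0,0,0],[0.1,0,5.2,0,0,0,0],[0.1,0,5.2,0,0,0,0],[0.1,0,5.2,0,0,0,0]]])

```text
t: 27.07
tool_pos: [0.5103, -0.3425, -0.0183]
ee_rot: [[-0.031, -1.0, 0.0], [-1.0, 0.031, -0.0], [0.0, -0.0, -1.0]]
force: [0.0, -0.2, -0.8]
width: 0.546
```

```bash
python3 -c "
from tip import *
tip('pics/s26.png')"; python3 chkn.py
```

```text
+x n 52 low z [0.0357 0.0399 0.0442 0.0547] tool x range of low 0.015 0.0274 tool y 0.0061
-x n 217 low z [0.0051 0.006  0.0065 0.007 ] tool x range of low -0.021 -0.0063 tool y 0.0039
rep [ 0.5103 -0.3425 -0.0183] w 0.546 F [ 0.  -0.2 -0.8]
crop 233 113
side 82 ztop [34.9 36.7 38.7] x [-12.  66.] y [-25.  27.]
  x -16 y [-3.  23.8] z 36.4 12
  x 0 y [-23.  25.] z 36.9 28
  x 16 y [-26.1  22.6] z 35.8 11
  x 48 y [-19.5  27.8] z 36.9 25
top 61 ztop [36.3 38.2 39.9] x [-11.  69.] y [ 0. 25.]
  x -16 y [13.5 19.7] z 37.3 11
  x 48 y [ 2.3 23.9] z 38.2 35
  x 64 y [ 0.7 24.7] z 38.7 15
```

View pics/s26.png

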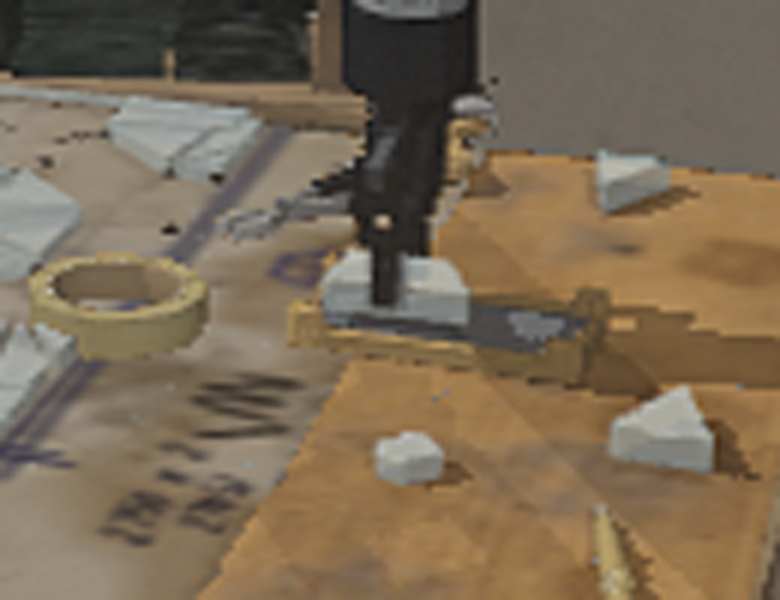

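Emit:
servo_tool(deltas=[[[0,-0.1,0.3,0,0,0,0],[0,-0.1,0.6,0,0,0,0],[0,-0.1,0.8,0,0,0,0],[0,-0.1,0.8,0,0,0,0],[0,-0.1,0.8,0,0,0,0]]])

```text
t: 27.63
tool_pos: [0.5108, -0.3422, -0.0267]
ee_rot: [[-0.031, -1.0, -0.001], [-1.0, 0.031, 0.0], [-0.0, 0.001, -1.0]]
force: [-0.1, 0.2, -2.4]
width: 0.544
```

Emit:
servo_tool(deltas=[[[0,0,0.1,0,0,0,0],[0,0,0.1,0,0,0,0]]])

```text
t: 27.8
tool_pos: [0.511, -0.3424, -0.0275]
ee_rot: [[-0.031, -1.0, -0.0], [-1.0, 0.031, 0.0], [-0.0, 0.0, -1.0]]
force: [-0.1, 0.1, -1.0]
width: 0.545
```

Emit:
servo_tool(deltas=[[[0,0,0.1,0,0,0,0],[0,0,0.1,0,0,0,0]]])

```text
t: 27.97
tool_pos: [0.5112, -0.3426, -0.0276]
ee_rot: [[-0.031, -1.0, -0.0], [-1.0, 0.031, -0.0], [0.0, 0.0, -1.0]]
force: [-2.2, 1.9, 4.3]
width: 0.552
```

Contact (+4.3 N, from about -1.5 carrying). Releasing and rising.

Emit:
servo_tool(deltas=[[[0,0,0,0,0,0,0.58],[0,0,0,0,0,0,0.62],[0,0,0,0,0,0,0.68],[0,0,0,0,0,0,0.7],[0,0,0,0,0,0,0.7],[0,0,-0.5,0,0,0,0.7],[0,0,-1.5,0,0,0,0.7],[0,0,-3,0,0,0,0.7],[0,0,-6,0,0,0,0.7],[0,0,-8,0,0,0,0.7],[0,0,-8,0,0,0,0.7]]])

```text
t: 28.88
tool_pos: [0.5144, -0.3454, 0.0585]
ee_rot: [[-0.031, -0.999, 0.008], [-0.999, 0.031, -0.008], [0.007, -0.008, -1.0]]
force: [1.3, 0.2, 0.6]
width: 0.703
```

```bash
python3 -c "
from tip import *
tip('pics/s27.png')
from go import *
go((.468,-.1583,.035,-106.3),(.468,-.1583,-.015,-106.3))"; python3 chkn.py
```

```text
+x n 88 low z [0.0993 0.1054 0.107  0.1108] tool x range of low 0.0275 0.0374 tool y 0.0037
-x n 179 low z [0.1049 0.1083 0.1111 0.1144] tool x range of low -0.0448 -0.0331 tool y 0.0008
rep [ 0.5144 -0.3454  0.0585] w 0.703 F [1.3 0.2 0.6]
crop 233 92
t 28.93 pos [ 0.5133 -0.3444  0.0561] yaw -91.8 tilt [ 0.0058 -0.0054] F [1.  0.  0.3] w 0.698 q6 0.85
   [-18.47   5.12   1.98] [-0.007 -0.004  0.253] rows 4.6
   [-18.5    5.15   6.98] [-0.007 -0.004  0.253] rows 4.9
side 117 ztop [25.1 26.9 28.3] x [-9. 64.] y [-24.  29.]
  x -16 y [-8.6 21.7] z 26.9 10
  x 0 y [-16.7  23.6] z 27.0 26
  x 16 y [-21.8  27.4] z 26.0 28
  x 32 y [-21.8  22. ] z 27.0 26
  x 48 y [-23.7  28.6] z 27.1 26
top 112 ztop [26.4 28.1 30.1] x [-11.  68.] y [-5. 23.]
  x -16 y [-0.4 20. ] z 27.7 25
  x 0 y [ 0.6 20.4] z 27.7 36
  x 16 y [ 1.7 22.2] z 28.0 32
  x 48 y [-5.3  0.5] z 30.0 4
  x 64 y [-3.4 23.4] z 28.8 15
```

View pics/s27.png

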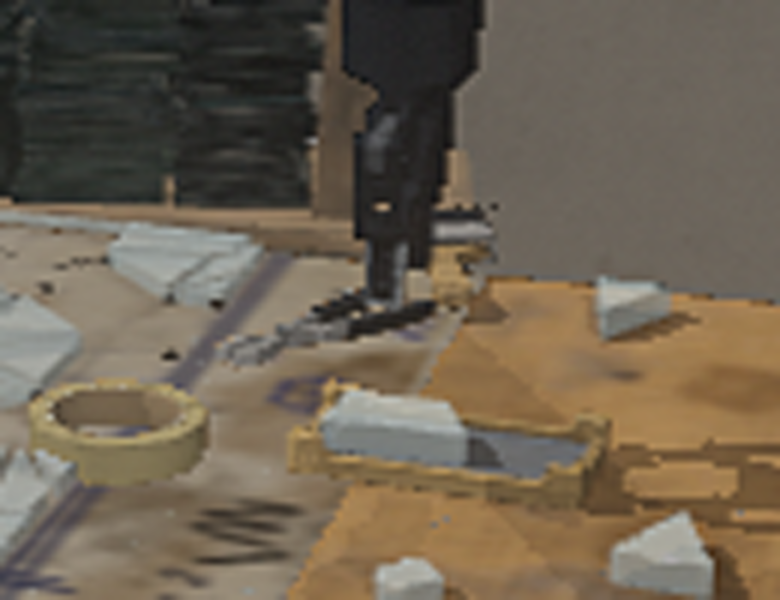

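The tapered block is flat in the tray (top 27–28 mm, tray x -12..68). Last, the heart.

Emit:
servo_tool(deltas=[[[-18.5,5.1,2,0,0,0.253,0.7],[-18.5,5.1,2,0,0,0.253,0.7],[-18.5,5.1,2,0,0,0.253,0.7],[-18.5,5.1,2,0,0,0.253,0.7],[-18.5,5.1,2,0,0,0.253,0.7],[-18.5,5.1,2,0,0,0.253,0.7],[-18.5,5.1,4,0,0,0.253,0.7],[-18.5,5.1,6,0,0,0.253,0.7],[-18.5,5.1,7,0,0,0.253,0.7],[-18.5,5.1,7,0,0,0.253,0.7],[-18.5,5.1,7,0,0,0.253,0.7]]])

```text
t: 29.95
tool_pos: [0.4651, -0.1559, -0.0193]
ee_rot: [[-0.281, -0.96, -0.002], [-0.96, 0.281, 0.001], [-0.001, 0.003, -1.0]]
force: [0.6, -0.6, 1.2]
width: 0.698
```

```bash
python3 -c "
from tip import *
tip('pics/s28.png')
from go import *
go((.468,-.1583,-.038,-106.3))"
```

```text
+x n 203 low z [0.0211 0.0255 0.0271 0.0299] tool x range of low 0.0243 0.0336 tool y 0.0011
-x n 255 low z [0.0314 0.0324 0.0347 0.0358] tool x range of low -0.0471 -0.0362 tool y 0.0036
rep [ 0.4651 -0.1559 -0.0193] w 0.698 F [ 0.6 -0.6  1.2]
crop 234 137
t 30.0 pos [ 0.466  -0.1564 -0.0184] yaw -106.3 tilt [-0.0003  0.0002] F [-0.1  0.5  0.8] w 0.698 q6 1.33
   [ 0.13 -0.25  1.96] [ 0.  0. -0.] rows 0.5
```

View pics/s28.png

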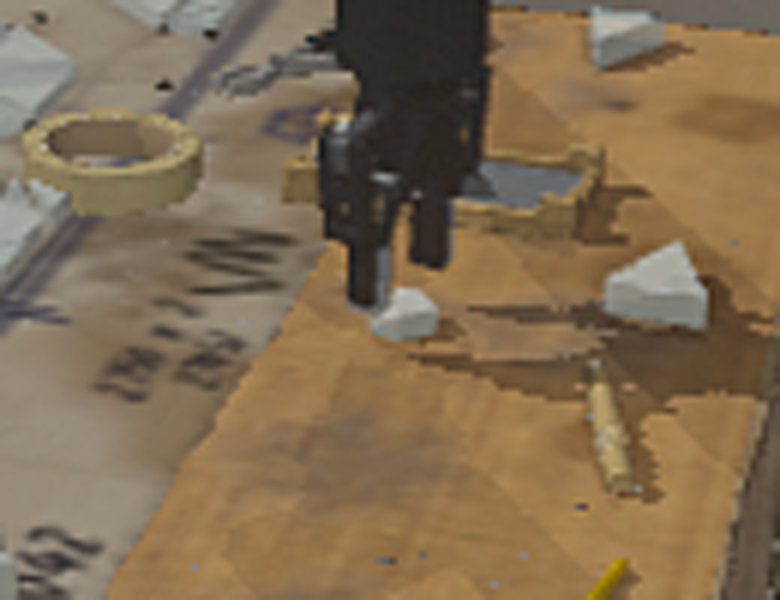

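Emit:
servo_tool(deltas=[[[0,0,0,0,0,0,0.7],[0,0,0,0,0,0,0.7],[0,0,0,0,0,0,0.7]]])

```text
t: 30.25
tool_pos: [0.4666, -0.1565, -0.0175]
ee_rot: [[-0.281, -0.96, 0.002], [-0.96, 0.281, -0.001], [0.0, -0.002, -1.0]]
force: [-0.4, -0.4, 0.0]
width: 0.701
```

```bash
python3 -c "
from go import *
go((.468,-.1583,-.038,-106.3))"
```

```text
t 30.25 pos [ 0.4666 -0.1565 -0.0175] yaw -106.3 tilt [ 0.0016 -0.0009] F [-0.4 -0.4  0. ] w 0.701 q6 1.33
   [ 0.13 -0.19  2.05] [-0.002 -0.     0.   ] rows 0.5
```

Emit:
servo_tool(deltas=[[[0.1,-0.2,0.8,0,0,0,0.7],[0.1,-0.2,1.6,0,0,0,0.7],[0.1,-0.2,2,0,0,0,0.7],[0.1,-0.2,2,0,0,0,0.6],[0.1,-0.2,2,0,0,0,0.55],[0.1,-0.2,2,0,0,0,0.55]]])

```text
t: 30.75
tool_pos: [0.4674, -0.1574, -0.0386]
ee_rot: [[-0.28, -0.96, -0.0], [-0.96, 0.28, 0.0], [-0.0, 0.0, -1.0]]
force: [-0.4, -0.4, 0.2]
width: 0.548
```

```bash
python3 -c "
from tip import *
tip('pics/s29.png')
from go import *
go((.468,-.1583,-.038,-106.3))"
```

```text
+x n 195 low z [0.0051 0.0109 0.0134 0.0166] tool x range of low 0.0183 0.0268 tool y 0.0063
-x n 270 low z [0.0013 0.0082 0.0123 0.0149] tool x range of low -0.04 -0.0249 tool y 0.0004
rep [ 0.4674 -0.1574 -0.0386] w 0.548 F [-0.4 -0.4  0.2]
crop 233 143
t 30.8 pos [ 0.4676 -0.1575 -0.0383] yaw -106.3 tilt [ 0.0001 -0.0001] F [ 0.  -0.   0.2] w 0.552 q6 1.32
   [ 0.07 -0.06 -0.03] [-0. -0.  0.] rows 0.0
```

View pics/s29.png

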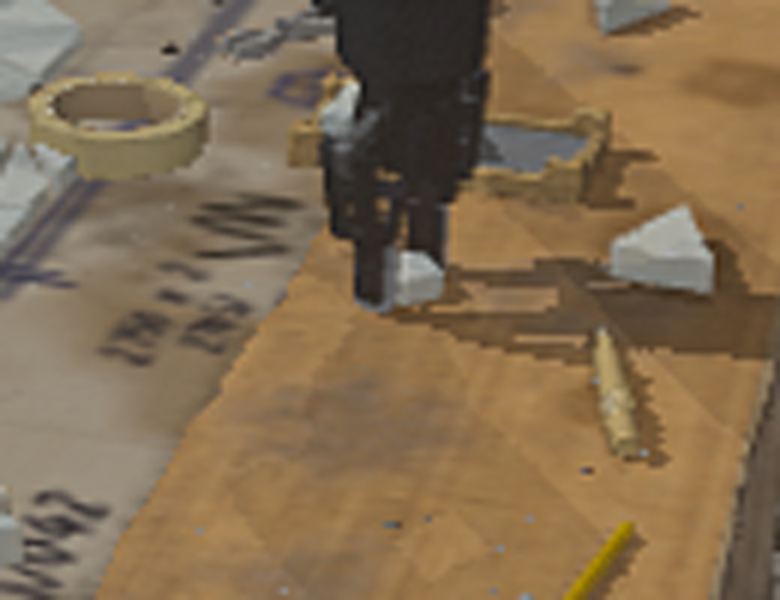

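The heart, at crop (415,280), is between the near finger (375,290) and the far finger behind it, with the tips about 6 mm above the table. Closing.

Emit:
servo_tool(deltas=[[[0,0,0,0,0,0,0.48],[0,0,0,0,0,0,0.42],[0,0,0,0,0,0,0.36],[0,0,0,0,0,0,0.2],[0,0,0,0,0,0,0],[0,0,0,0,0,0,0],[0,0,0,0,0,0,0],[0,0,0,0,0,0,0]]])

```text
t: 31.47
tool_pos: [0.4681, -0.1578, -0.0376]
ee_rot: [[-0.28, -0.96, 0.001], [-0.96, 0.28, -0.001], [0.0, -0.001, -1.0]]
force: [-1.4, 0.9, 6.0]
width: 0.383
```

Emit:
servo_tool(deltas=[[[0,0,-0.5,0,0,0,0],[0,0,-1.5,0,0,0,0],[0,0,-1.5,0,0,0,0],[0,0,-1.5,0,0,0,0]]])

```text
t: 31.8
tool_pos: [0.468, -0.1578, -0.0226]
ee_rot: [[-0.28, -0.96, 0.002], [-0.96, 0.28, -0.001], [0.0, -0.002, -1.0]]
force: [-0.7, 0.2, -1.0]
width: 0.381
```

```bash
python3 -c "
from tip import *
tip('pics/s30.png')"
python3 -c "
from h import *
im,d=optics.get_image('top'); u,v=proj('top',[.468,-.158,.03])[0].astype(int)
cv2.imwrite('pics/t30.png',cv2.resize(im[v-40:v+40,u-50:u+50],None,fx=7,fy=7,interpolation=cv2.INTER_CUBIC)[:,:,::-1])"
```

```text
+x n 174 low z [0.027  0.0296 0.0325 0.0358] tool x range of low 0.0131 0.0203 tool y 0.0058
-x n 288 low z [0.0218 0.0233 0.0262 0.0293] tool x range of low -0.0328 -0.0262 tool y 0.0028
rep [ 0.468  -0.1578 -0.0226] w 0.381 F [-0.7  0.2 -1. ]
crop 233 138
```

View pics/s30.png

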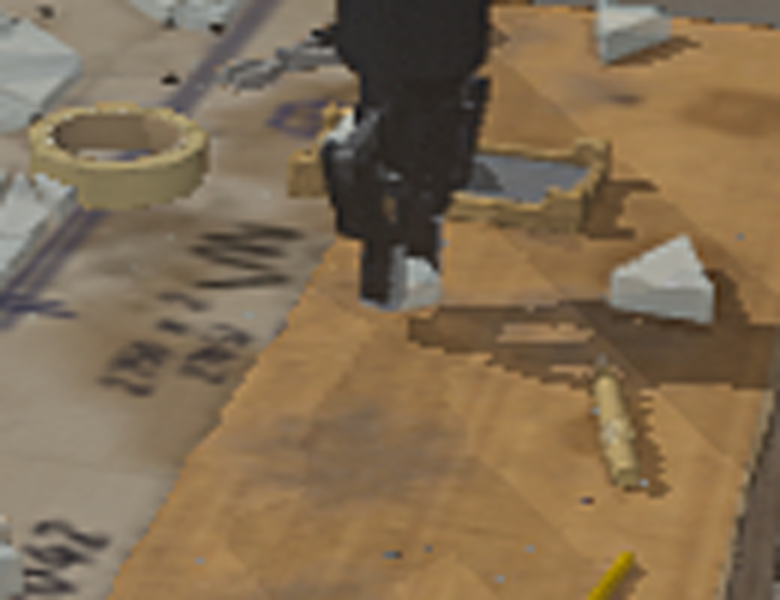

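View pics/t30.png

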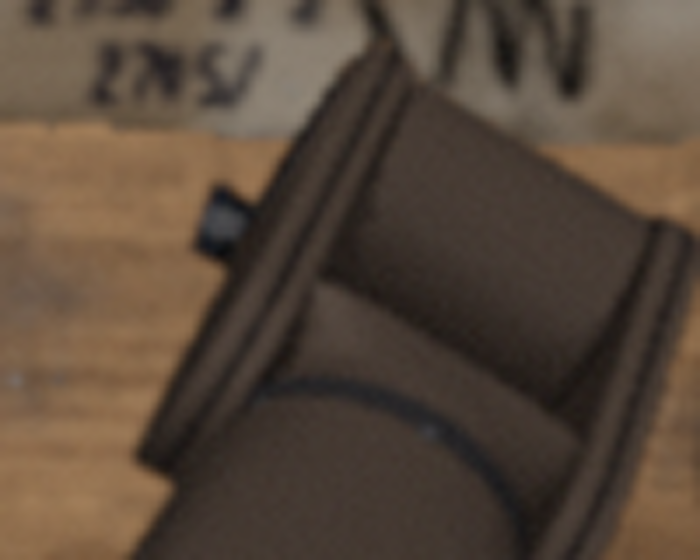

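The heart is gripped at 0.38 and off the table. Lifting further and carrying it to the narrow tray's near end.

Emit:
servo_tool(deltas=[[[0,0,-1,0,0,0,0],[0,0,-2.5,0,0,0,0],[0,0,-4.5,0,0,0,0],[0,0,-5.5,0,0,0,0],[0,0,-5.5,0,0,0,0],[0,0,-5.5,0,0,0,0]]])

```text
t: 32.4
tool_pos: [0.4679, -0.1577, 0.0322]
ee_rot: [[-0.28, -0.96, 0.001], [-0.96, 0.28, -0.001], [0.0, -0.002, -1.0]]
force: [0.4, 0.1, -0.8]
width: 0.385
```

```bash
python3 -c "
from tip import *
tip('pics/s31.png')
from go import *
x,y=tray('n',-43); print(x,y)
go((x,y,.033,-91.8))"
```

```text
+x n 184 low z [0.0827 0.0843 0.0868 0.0907] tool x range of low 0.0126 0.0212 tool y 0.0037
-x n 300 low z [0.0741 0.0784 0.0818 0.0841] tool x range of low -0.0346 -0.0236 tool y 0.0012
rep [ 0.4679 -0.1577  0.0322] w 0.385 F [ 0.4  0.1 -0.8]
crop 234 122
0.4370212179042735 -0.33864933735964053
t 32.45 pos [ 0.4671 -0.1572  0.0313] yaw -106.3 tilt [-0.0004  0.0002] F [-0.1  0.7  0.1] w 0.385 q6 1.32
   [18.26 -2.2  -0.18] [ 0.     0.    -0.253] rows 4.4
```

View pics/s31.png

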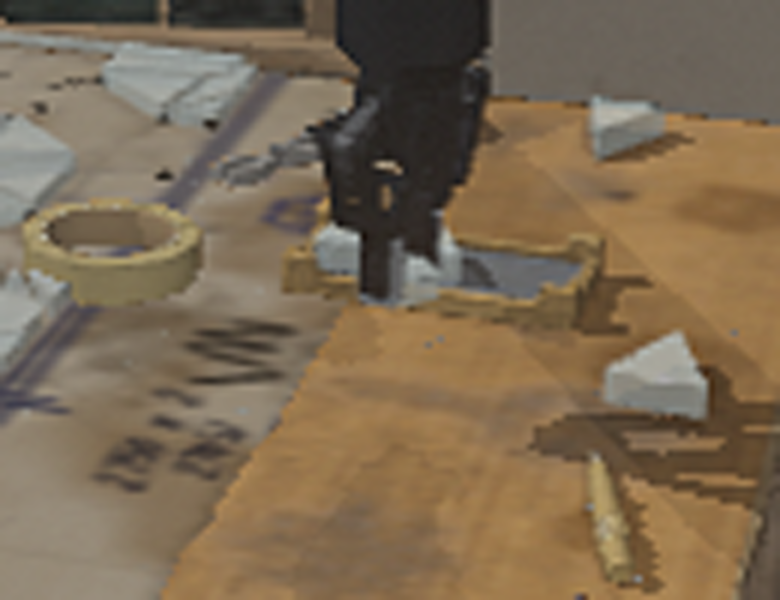

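Emit:
servo_tool(deltas=[[[1,-0.1,0,0,0,-0.05,0],[3,-0.4,0,0,0,-0.1,0],[6,-0.7,0,0,0,-0.15,0],[9,-1.1,0,0,0,-0.2,0],[12,-1.4,0,0,0,-0.253,0],[15,-1.8,0,0,0,-0.253,0],[17.5,-2.1,0,0,0,-0.253,0],[18.3,-2.2,0,0,0,-0.253,0],[18.3,-2.2,0,0,0,-0.253,0],[18.3,-2.2,0,0,0,-0.253,0],[18.3,-2.2,0,0,0,-0.253,0],[18.3,-2.2,0,0,0,-0.253,0]]])

```text
t: 33.45
tool_pos: [0.4372, -0.3374, 0.031]
ee_rot: [[-0.03, -1.0, -0.001], [-1.0, 0.03, 0.001], [-0.001, 0.001, -1.0]]
force: [-0.7, 0.1, 0.1]
width: 0.387
```

```bash
python3 -c "
from tip import *
tip('pics/s32.png')
from go import *
x,y=tray('n',-43)
go((x,y,-.022,-91.8))"; python3 chkn.py
```

```text
+x n 45 low z [0.0829 0.0894 0.092  0.1105] tool x range of low 0.0127 0.0217 tool y 0.0098
-x n 222 low z [0.0748 0.0768 0.0812 0.0824] tool x range of low -0.035 -0.024 tool y 0.001
rep [ 0.4372 -0.3374  0.031 ] w 0.387 F [-0.7  0.1  0.1]
crop 255 103
t 33.5 pos [ 0.4374 -0.3377  0.0312] yaw -91.7 tilt [-0.0006  0.0009] F [-0.2 -0.3  0.3] w 0.383 q6 0.76
   [0.1  0.03 5.32] [0.001 0.001 0.002] rows 1.3
side 113 ztop [25.5 26.7 28.7] x [-11.  64.] y [-24.  29.]
  x -16 y [-7.5 23.8] z 26.7 12
  x 0 y [-15.3  25.9] z 26.4 22
  x 16 y [-22.3  24.3] z 26.5 26
  x 32 y [-17.2  27.8] z 26.8 23
  x 48 y [-24.3  27.7] z 27.1 28
top 430 ztop [26.3 28.  30.2] x [-8. 67.] y [-23.  23.]
  x -16 y [-2.6 19.8] z 28.1 28
  x 0 y [-22.   20.5] z 27.8 86
  x 16 y [-22.2  21.8] z 27.8 95
  x 32 y [-21.6  22.6] z 28.4 94
  x 48 y [-23.9  23.5] z 28.1 104
  x 64 y [-22.7  22.4] z 28.0 23
```

View pics/s32.png

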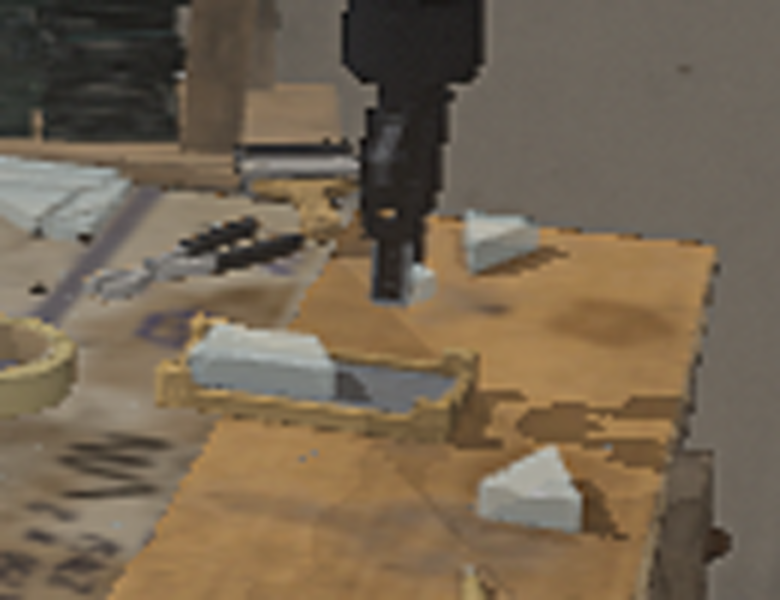

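Emit:
servo_tool(deltas=[[[0.05,0,1,0,0,0,0],[0.05,0,2.5,0,0,0,0],[0.05,0,4,0,0,0,0],[0.05,0,5,0,0,0,0],[0.05,0,5.3,0,0,0,0],[0.05,0,5.3,0,0,0,0],[0.05,0,5.3,0,0,0,0]]])

```text
t: 34.18
tool_pos: [0.4374, -0.3399, -0.0213]
ee_rot: [[-0.031, -1.0, 0.0], [-1.0, 0.031, -0.0], [0.0, -0.0, -1.0]]
force: [-0.5, -0.1, 0.4]
width: 0.385
```

```bash
python3 -c "
from tip import *
tip('pics/s33.png')
from go import *
x,y=tray('n',-43)
go((x,y,-.0285,-91.8))"
```

```text
+x n 34 low z [0.0061 0.0327 0.0403 0.0592] tool x range of low 0.0072 0.0214 tool y 0.0106
-x n 224 low z [0.006  0.0066 0.0068 0.0076] tool x range of low -0.0159 -0.0065 tool y 0.0051
rep [ 0.4374 -0.3399 -0.0213] w 0.385 F [-0.5 -0.1  0.4]
crop 254 117
t 34.23 pos [ 0.4377 -0.3402 -0.0208] yaw -91.8 tilt [ 0.0008 -0.0009] F [ 0.7 -0.1 -0.3] w 0.383 q6 0.76
   [-0.16  0.08  0.77] [-0.001 -0.001  0.   ] rows 0.2
```

View pics/s33.png

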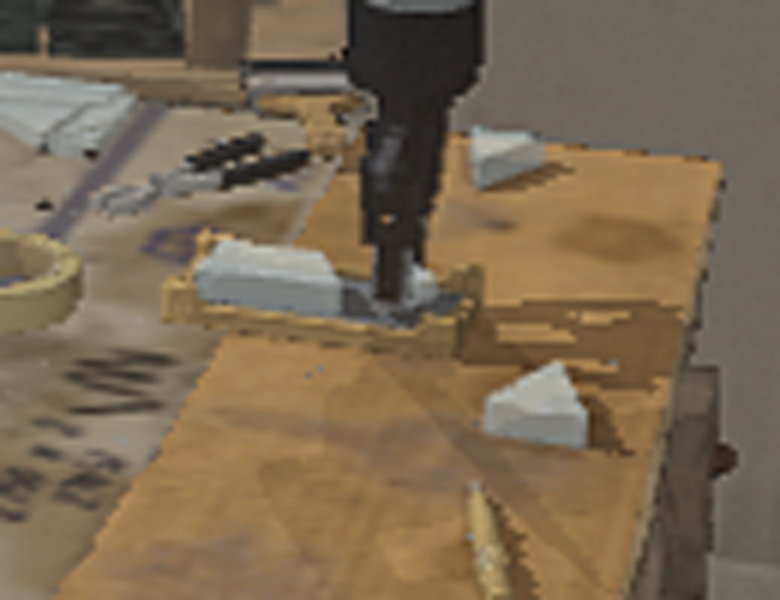

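The heart is inside the rim, with the finger between (340) and (440) and clear of the block. Final set-down.

Emit:
servo_tool(deltas=[[[-0.1,0,0.3,0,0,0,0],[-0.1,0,0.5,0,0,0,0],[-0.1,0,0.7,0,0,0,0],[-0.1,0,0.7,0,0,0,0],[-0.1,0,0.7,0,0,0,0]]])

```text
t: 34.65
tool_pos: [0.4372, -0.3387, -0.0284]
ee_rot: [[-0.031, -1.0, -0.0], [-1.0, 0.031, 0.0], [-0.0, 0.0, -1.0]]
force: [0.1, 1.0, -0.1]
width: 0.38
```

Emit:
servo_tool(deltas=[[[0,0,0.1,0,0,0,0],[0,0,0.1,0,0,0,0]]])

```text
t: 34.82
tool_pos: [0.4373, -0.3388, -0.0294]
ee_rot: [[-0.031, -1.0, -0.0], [-1.0, 0.031, -0.0], [0.0, 0.0, -1.0]]
force: [0.5, 0.2, -0.4]
width: 0.381
```

Emit:
servo_tool(deltas=[[[0,0,0.1,0,0,0,0],[0,0,0.1,0,0,0,0]]])

```text
t: 34.98
tool_pos: [0.4374, -0.3389, -0.0296]
ee_rot: [[-0.031, -1.0, -0.0], [-1.0, 0.031, 0.0], [-0.0, 0.0, -1.0]]
force: [-1.9, 1.9, 4.9]
width: 0.386
```

Contact at -0.0296, as predicted. Releasing slightly inside the rim, then rising away.

Emit:
servo_tool(deltas=[[[0,0,0,0,0,0,0.4],[0,0,0,0,0,0,0.42],[0,0,0,0,0,0,0.44],[0,0,0,0,0,0,0.44],[0,0,0,0,0,0,0.44],[0,0,-0.5,0,0,0,0.44],[0,0,-1.5,0,0,0,0.44],[0,0,-3,0,0,0,0.44],[0,0,-6,0,0,0,0.5],[0,0,-10,0,0,0,0.6],[0,0,-12,0,0,0,0.6],[0,0,-12,0,0,0,0.6]]])

```text
t: 35.98
tool_pos: [0.4406, -0.3422, 0.0972]
ee_rot: [[-0.031, -0.999, 0.009], [-0.999, 0.031, -0.01], [0.009, -0.009, -1.0]]
force: [0.4, -0.8, 0.2]
width: 0.6
```

```bash
python3 -c "
from tip import *
tip('pics/s34.png')
from go import *
go((.30,-.52,.12,-91.8))"; python3 chkn.py
```

```text
+x n 76 low z [0.1393 0.1408 0.1442 0.1508] tool x range of low 0.0189 0.0356 tool y 0.0081
-x n 214 low z [0.1354 0.1375 0.1445 0.1464] tool x range of low -0.0404 -0.0252 tool y 0.0052
rep [ 0.4406 -0.3422  0.0972] w 0.6 F [ 0.4 -0.8  0.2]
crop 255 83
t 36.03 pos [ 0.4393 -0.3409  0.0942] yaw -91.8 tilt [ 0.0056 -0.0063] F [-0.1 -0.7 -0.3] w 0.604 q6 0.76
   [18.35 13.35 -2.54] [-0.006 -0.006  0.   ] rows 5.5
side 125 ztop [24.9 26.6 28.3] x [-10.  65.] y [-24.  30.]
  x -16 y [-8.3 20.6] z 25.8 11
  x 0 y [-22.9  26.6] z 26.8 24
  x 16 y [-18.7  26.1] z 26.5 26
  x 32 y [-15.8  25.9] z 26.8 32
  x 48 y [-23.2  30.6] z 27.5 29
top 423 ztop [26.  27.8 30. ] x [-8. 68.] y [-23.  23.]
  x -16 y [-2.9 19.6] z 27.2 27
  x 0 y [-22.   19.9] z 27.7 88
  x 16 y [-21.7  20.7] z 27.7 96
  x 32 y [-21.4  22.5] z 28.0 94
  x 48 y [-23.7  23.2] z 27.8 94
  x 64 y [-22.3  23.3] z 28.5 24
```

View pics/s34.png

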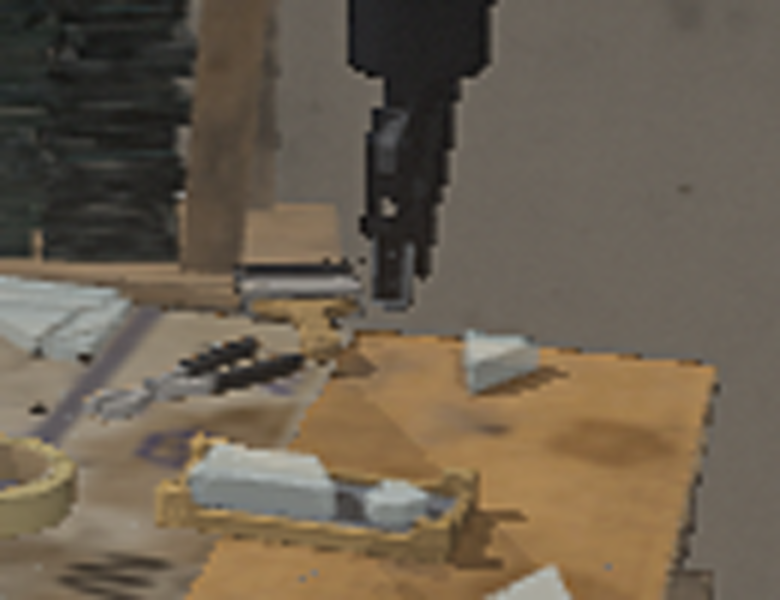

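Emit:
servo_tool(deltas=[[[18.3,13.3,-5,0,0,0,0.6],[18.3,13.3,-5,0,0,0,0.6],[18.3,13.3,-5,0,0,0,0.6],[18.3,13.3,-5,0,0,0,0.6],[18.3,13.3,-5,0,0,0,0.6],[18.3,13.3,-5,0,0,0,0.6],[18.3,13.3,-5,0,0,0,0.6],[18.3,13.3,-5,0,0,0,0.6],[18.3,13.3,-5,0,0,0,0.6],[18.3,13.3,-5,0,0,0,0.6]]])

```text
t: 36.97
tool_pos: [0.2991, -0.5156, 0.1378]
ee_rot: [[-0.03, -1.0, -0.001], [-1.0, 0.03, 0.003], [-0.003, 0.001, -1.0]]
force: [0.7, 0.6, -0.3]
width: 0.596
```

```bash
python3 - <<'E'
from meas import *
im,d=optics.get_image("top"); ims,ds=optics.get_image("side")
P=cloud("top",d); z=P[...,2]*1e3
big=cv2.resize(im[130:270],None,fx=1.5,fy=1.5,interpolation=cv2.INTER_CUBIC)
cv2.imwrite("pics/tfin.png",np.vstack([cv2.resize(im[175:260,80:175],(780//2*1,349)),]) [:,:,::-1] if 0 else np.hstack([cv2.resize(im[175:260,85:170],(390,390),interpolation=cv2.INTER_CUBIC),cv2.resize(im[175:260,340:425],(390,390),interpolation=cv2.INTER_CUBIC)])[:,:,::-1])
u,v,h=H["star"]; print("star",[np.round(q,1) for q in stats(outline(d,u,v,h))[:2]])
for t,(c,a),hx,hy in (("b",((.4595,.3305),-6.2),75,56),("n",((.480,-.340),-1.8),76,37)):
    a=np.radians(a); x=P[...,0]-c[0]; y=P[...,1]-c[1]
    xt=(x*np.cos(a)+y*np.sin(a))*1e3; yt=(-x*np.sin(a)+y*np.cos(a))*1e3
    I=im.astype(int); k=(abs(xt)<hx-2)&(abs(yt)<hy-2)&(cv2.medianBlur(z.astype(np.float32),3)>17)&(I.min(2)>85)&(I.max(2)-I.min(2)<35)
    n,l,st,ce=cv2.connectedComponentsWithStats(k.astype(np.uint8),connectivity=4)
    for i in range(1,n):
        if st[i,4]>20:
            q=l==i; A=np.c_[xt[q],yt[q],np.ones(q.sum())]; co,*_=np.linalg.lstsq(A,z[q],rcond=None)
            print(t,st[i,4],"z",np.median(z[q]).round(1),"x",np.percentile(xt[q],[1,99]).round(0),"y",np.percentile(yt[q],[1,99]).round(0),"tilt deg",np.degrees(co[:2]).round(1))
E
```

```text
star [array([601.5, 155.5]), np.float64(-1.7)]
b 211 z 22.2 x [48. 71.] y [-31.  33.] tilt deg [1.5 0.5]
b 775 z 30.2 x [-31.  27.] y [-42.  43.] tilt deg [-0.1  0.1]
b 235 z 22.0 x [-69. -50.] y [-39.  41.] tilt deg [-2.7 -0.1]
n 539 z 27.5 x [-9. 68.] y [-24.  24.] tilt deg [-0.4 -1.3]
n 130 z 21.2 x [-62. -31.] y [-15.  18.] tilt deg [-0.6  0.6]
```

View pics/tfin.png

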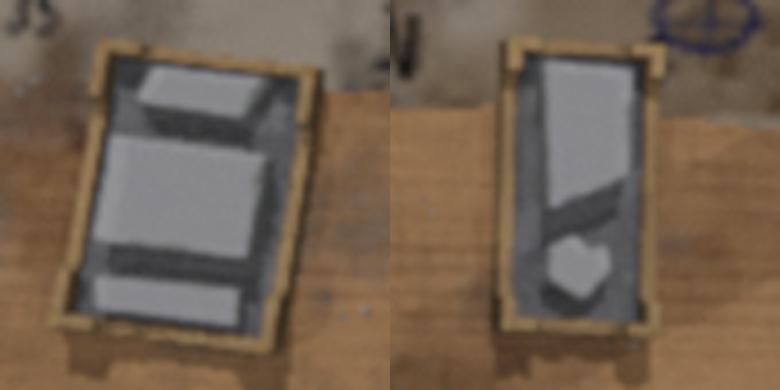

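The final top view shows the three pieces side by side in the broad tray (left half). The tapered block at (590,130) and the heart at (580,265) are apart in the narrow tray. Tops are at 22/30/22 mm and 27.5/21 mm with no real tilt, so all are on the floor, and the star hasn't moved. Handing in.

```bash
python3 -c "
from bench import manip,read_state
print(read_state()['t'],read_state()['joint_vel'].round(3)); print(manip.hand_in())"
```

```text
37.0667 [ 0.001 -0.006 -0.008 -0.002  0.    -0.001]
the job is handed in; nothing more can be done
None
```

Both kits are made up and handed in at t = 37 s. The broad tray holds the strip, slab and sliver side by side; the narrow tray holds the tapered block with the heart behind it. I placed the slab last in its tray, held by its top and passed over the other two. I lowered each piece until the wrist force showed floor contact, then opened the fingers.

**Last checks:**
- Every piece is inside its rim, with clear gaps between pieces. The tops stand at 22, 30 and 22 mm in the broad tray and 27.5 and 21 mm in the narrow one, as they should for pieces lying on the 8 mm floor.
- A plane fitted to each top gave at most 1.5° of tilt, except the strip at 2.7° across its narrow 20 mm width. I put that down to depth noise, since its top height is right.
- The star is within 0.2 mm of where it started.

**What disagreed:** the reported TCP height was about 40 mm too low everywhere; the cameras showed the fingertips that much higher. I set all working heights from the camera views and contact force instead. The first slab grip held only about 4 mm of glass, so I regripped it 3 mm lower before lifting. Calibration and depth noise leave positions good to about 2 mm, against 4 mm or more of room at every wall.

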